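Run the gutter pick along the griddle's grease gutter

ROBOT

A 7-joint arm with a two-finger parallel gripper is mounted at the origin on a cart in front of the work surface, level with it; the furniture and walls round the work are solid. World frame = base frame: x ahead of the robot, y to its left, z up, the work surface at z = 0. Lengths are in m, angles in rad, forces in N, time in s.
With the tool pointing down it reaches from about 0.4 to 0.85 m from the base axis. Payload 4.5 kg.
Tool frame: the origin (TCP) lies midway between the tips of the shut fingers; the grasp point (between the pads) lies r.grip_point_offset behind it (r.grip_point_offset is the distance from the TCP to the grasp point, in m); z points along the fingers, y is the line along which they close (so a half turn about z gives the same grasp; the last joint's range is limited). The gripper opens to 88 mm and grips with 3 to 60 N. Pads are 18 mm wide; open, the fingers measure 123 mm over their backs; the gripper's body (75 mm by 187 mm) begins 45 mm behind the grasp point.
Start: joints at [1.221, 0.689, -0.195, 1.565, 0.157, 0.902, -0.215], TCP at [0.234, -0.58, 0.2] pointing down, gripper open.
Joint ranges: [-3.01, 3.01], [-0.46, 2.08], [-1.47, 1.51], [0.13, 2.56], [-1, 4.14], [0.04, 2.09], [-2.66, 2.66]. Speed limits (rad/s): [2.57, 2.57, 3.14, 3.14, 3.14, 3.14, 3.14].

INTERFACE

Orientations are given as a unit quaternion [x, y, z, w].
In Python, from plant import r gives the robot as it stands.
- The arm moves only by the shell command python3 -m jog 'ROWS' [FORCE]. ROWS is JSON, a list of rows, each an object of numbers: "wx", "wy", "wz": the turn, a rotation vector about the world's x, y, z as a fraction of full scale; "dx", "dy", "dz": the shift along the world's x, y, z as a fraction of full scale; "hand": the closure, from 0 (fully open) to 1 (shut). In form: [{"wx": .., "wy": .., "wz": .., "dx": .., "dy": .., "dz": .., "hand": ..}, ...]. A call has 1 to 5 rows; each row shifts and turns the commanded pose from where the row before left it; what a row does not reach is not made up. Full scale, the value 1, is 0.25 m for a shift and 2 rad for a turn. A row lasts 1/12 s, in which the tool goes at most 41.7 mm and 7.16 degrees, less where a joint would pass 70% of its speed; a pose out of reach is approached as far as the arm can. A call with a number of a shift or a turn outside -1 to 1 is refused whole. A call with a gripper value outside its range is refused whole. The fingers move at their own pace and stop on an object; FORCE is the grip in N (left out, the last holds). Time passes only in rows, so rows that do not move let the fingers close. It gives the time, the measured TCP pose, the force, the opening and the grip force at its end, in the units of the state.
- r.get_state(): the state, without advancing time (a new reading comes with each control period).
- r.snapshot(name): name is "side" or "top" or "wrist"; returns the picture (400x640x3 uint8, red, green, blue); there is no depth.
- r.camera_info(name): a dict with "mtx" (3x3 intrinsics, pixels), "k1" (the pictures are not rectified: a ray, as slopes to the right and down, at radius r is drawn at 1 + k1 r^2 times it, then the intrinsics apply), "R" (3x3) and "t" (3): a world point X has camera coordinates R X + t. Camera axes: x right, y down, z forward; pixel columns grow to the right and rows downward; lengths in m; the calibration is good to about 2 mm. A picture is of the moment at which its call begins: read the wrist's pose just before it. camera_info takes no time and is no camera call; for the wrist camera it gives the pose at the moment of the call.
- r.finish_job(): hands the job in; it is judged then, once.
Trained networks look in the newest picture that a camera, given by its name, has taken for a name from the list of things; names that differ only in an ending like _2 or _b are one class to them, and where a whole thing is asked for, a point or a joint stands for the part that bears it (a point fixed in the world has none). Each returns a list of dicts, best first, with "p" (0 to 1); they miss things now and then, are a little off and sometimes report something else, mostly with a low value. They report only what shows in the picture. A call takes as long as a camera call.
- r.search_frame(camera, query): "bbox" ([left, top, right, bottom] in pixels, round what is visible of it).
- r.masks_of(camera, query): "region" (400x640 bool, what is visible of it) and "bbox" ([left, top, right, bottom] in pixels, round what is visible of it).
The state is a dict: "clock": time; "q": joint angles; "qd": joint speeds; "joint_torque": joint torques, N m; "tool_pos": TCP position; "eef_rot": TCP orientation; "contact_force": force on the tool from outside, world axes, zero at the start; "moment": the same for the moment, N m; "opening": opening from 0.0 (shut) to 1.0 (fully open); "finger_force": force on a finger pad.
Only numpy, scipy, OpenCV 4.12 (cv2) and the standard library are available. Lean on these libraries where they do the work, as an engineer would, in place of code of your own. Each camera call takes 0.05 s, during which the arm holds its last target. There are 200 camera calls.

TASK

Take the gutter pick out of its holder and draw its sprung nib slowly (at most 5 cm a second) along the floor of the griddle's grease gutter, from the blind end at the back left, round the bend and along the front to the open spout at the right, in touch with the floor all the way. Press gently, so that the nib's spring never bottoms out although the plate slopes by an unknown amount. Then put the pick back upright in its holder, down on its collar, and let go, leaving the drip cup and the two shakers where they stand.

Things in the scene. Friction and masses are not known exactly. Their poses are not given: they have to be found in the camera images.
- pick: Gutter pick, loose, 105 to 172 g, upright in the holder, yaw within 0.5 rad of the holder's. Downwards: black handle 24 (x) by 18 mm (y), 65 to 147 mm above the origin, button to 149; collar 34 mm across, 60 to 66 mm; shank 12 mm across, 29 to 60 mm; sprung nib, a 7 mm rod with an 8 mm ball end. Origin: lowest point of the nib, spring out; z up the handle.
- pick_tip (a point): The pick's origin: lowest point of the nib with its spring out; fixed to the handle, so it does not move with the nib. The nib slides up into the shank by at most 8 mm against its spring: 2.1 N to start it, 0.7 N more per mm, 7.7 N where it bottoms.
- pick_grip (a point): Grip point in the handle, 112 mm above the pick's origin: take it from above, across the handle's 18 mm (the pick's y axis).
- holder: Fixed grey tool holder: foot 84x84x6 mm, on it a block 60x60 mm, top at 75 mm, with an upright bore 22 mm across, mouth chamfered. Origin: centre of its underside. The pick hangs in the bore with its collar on the block's top, its origin then 15 mm above the holder's. It stands at the right end of the counter, near the front or, swapped with the dredger, farther back.
- holder_mouth (a point): Centre of the bore's mouth, on the holder's top, 75 mm above the counter. When the holder stands farther back, a steel hood is near on its left (front at world x 0.58 m, from y -0.04 to 0.38 m, 177 mm high, lids and cartons on it up to 290 mm): carry the pick round in front of it. A panel 195 mm high comes forward from its left end at y 0.37 m to x 0.39 m.
- griddle: Fixed tabletop griddle; pose of its level steel casing, 130 (x) by 220 (y) mm, top at 42 mm. Origin: centre of its underside on the counter; x to the back, y to the left. On it a dark plate 130x220 mm, locked with its left end raised by a slope of 0.01 to 0.12 rad that is not measured; the gutter (16 mm wide, 8 mm deep, flat floor) runs in the plate along its left and front edges.
- blind_end (a point): Start of the gutter at the back left, at griddle x 45, y 90 mm; the end wall is at x 53. From here the gutter's centre line runs straight at y 90 to x -19 mm. This point's height, 56 mm, is that of a level plate; the true floor is higher by (y + 105 mm) x slope, here 2 to 23 mm.
- bend_centre (a point): Centre of the gutter's bend, griddle x -19, y 64 mm, height as for a level plate: the centre line turns a quarter circle of radius 26 mm about it, from (-19, 90) to (-45, 64) mm, then runs straight along x -45 to the spout.
- spout (a point): Open end of the gutter at the right, griddle x -45, y -105 mm, 56 mm high: a point of the gutter's floor and of the hinge line (along griddle x) about which the plate is sloped. The floor goes on to the lip at y -121 mm. Drawing the nib's centre to here finishes the pass.
- drip_cup: Steel dip cup, 66 mm across and 36 mm tall, loose, standing on the counter below the spout; to be left alone. Origin: centre of its underside.
- dredger: Dark steel cup shaker, 51 mm across and 96 mm tall, loose, to be left alone. Origin: centre of its underside.
- pepper: Steel pepper shaker, 47 mm across and 66 mm tall, loose, at the right, to be left alone. Origin: centre of its underside.

How it is judged:
On the way, in this order (a step that is already met when the one before it is completed fails the run):
1. the nib bears on the gutter floor at the blind end, at griddle x 42, y 90 mm (within 7 mm each way) (x of pick_tip in the frame of griddle between 0.035 and 0.049 m and y of pick_tip in the frame of griddle between 0.083 and 0.097 m and contact force between pick and griddle above 0.8 N), for 0.05 s.
2. the nib bears on the gutter floor on the left leg, at griddle x 12, y 90 mm (within 7 mm each way) (x of pick_tip in the frame of griddle between 0.005 and 0.019 m and y of pick_tip in the frame of griddle between 0.083 and 0.097 m and contact force between pick and griddle above 0.8 N), for 0.05 s.
3. the nib bears on the gutter floor in the bend, at griddle x -37, y 82 mm (within 7 mm each way) (x of pick_tip in the frame of griddle between -0.0444 and -0.0304 m and y of pick_tip in the frame of griddle between 0.0754 and 0.0894 m and contact force between pick and griddle above 0.8 N), for 0.05 s.
4. the nib bears on the gutter floor on the front leg, at griddle x -45, y 45 mm (within 7 mm each way) (x of pick_tip in the frame of griddle between -0.052 and -0.038 m and y of pick_tip in the frame of griddle between 0.038 and 0.052 m and contact force between pick and griddle above 0.8 N), for 0.05 s.
5. the nib bears on the gutter floor on the front leg, at griddle x -45, y 20 mm (within 7 mm each way) (x of pick_tip in the frame of griddle between -0.052 and -0.038 m and y of pick_tip in the frame of griddle between 0.013 and 0.027 m and contact force between pick and griddle above 0.8 N), for 0.05 s.
6. the nib bears on the gutter floor on the front leg, at griddle x -45, y -5 mm (within 7 mm each way) (x of pick_tip in the frame of griddle between -0.052 and -0.038 m and y of pick_tip in the frame of griddle between -0.012 and 0.002 m and contact force between pick and griddle above 0.8 N), for 0.05 s.
7. the nib bears on the gutter floor on the front leg, at griddle x -45, y -30 mm (within 7 mm each way) (x of pick_tip in the frame of griddle between -0.052 and -0.038 m and y of pick_tip in the frame of griddle between -0.037 and -0.023 m and contact force between pick and griddle above 0.8 N), for 0.05 s.
8. the nib bears on the gutter floor on the front leg, at griddle x -45, y -55 mm (within 7 mm each way) (x of pick_tip in the frame of griddle between -0.052 and -0.038 m and y of pick_tip in the frame of griddle between -0.062 and -0.048 m and contact force between pick and griddle above 0.8 N), for 0.05 s.
9. the nib bears on the gutter floor on the front leg, at griddle x -45, y -80 mm (within 7 mm each way) (x of pick_tip in the frame of griddle between -0.052 and -0.038 m and y of pick_tip in the frame of griddle between -0.087 and -0.073 m and contact force between pick and griddle above 0.8 N), for 0.05 s.
10. the nib bears on the gutter floor at the spout, at griddle x -45, y -104 mm (within 7 mm each way) (x of pick_tip in the frame of griddle between -0.052 and -0.038 m and y of pick_tip in the frame of griddle between -0.111 and -0.097 m and contact force between pick and griddle above 0.8 N), for 0.05 s.
At the end, for the whole second after the job is handed in: The pick hangs upright in its holder's bore (within 10 mm of its axis and 0.08 rad of vertical), its collar down on the holder's top within 3 mm, at rest and released (horizontal distance between pick_tip and holder_mouth below 0.01 m and z of pick in the frame of holder between 0.011 and 0.018 m and angle between pick's own z axis and vertical below 0.08 rad and linear speed of pick below 0.02 m/s); the robot touches nothing.
It fails at once if the pick is pressed against the griddle with more than 15 N (the nib's spring bottoms at 7.7 N) (contact force between pick and griddle above 15 N).
It fails at once if the pick moves faster than 0.12 m/s while it touches the griddle short of the spout (contact force between pick and griddle above 0.5 N and linear speed of pick above 0.12 m/s and y of pick_tip in the frame of griddle above -0.095 m).
It fails at once if the drip cup is moved by more than 15 mm or tipped (distance of drip_cup from where it was at the start of the episode above 0.015 m or angle between drip_cup's own z axis and vertical above 0.2 rad).
It fails at once if the dredger is moved by more than 15 mm or tipped (distance of dredger from where it was at the start of the episode above 0.015 m or angle between dredger's own z axis and vertical above 0.2 rad).
It fails at once if the pepper shaker is moved by more than 15 mm or tipped (distance of pepper from where it was at the start of the episode above 0.015 m or angle between pepper's own z axis and vertical above 0.2 rad).
It also fails if it takes over 72 s, if anything falls off the work surface, if the arm or the gripper's body presses on something with over 40 N, if the wrist force passes 120 N, or if a joint passes its speed limit or range.

## Working session

There is one attempt and no reset: what is moved stays moved. The work goes in short steps, Python scripts to look and compute and a shell command to move; the robot and the scene stay as the last step left them, time stands still between calls to the robot, and variables do not carry over. Pictures are saved under pics/ and viewed, at most 10 in all, crops included, and the job is handed in when it is done.

```bash
mkdir -p pics; ls; cat > h.py <<'E'
import numpy as np, cv2
from plant import r
def ray(cam,px,info=None):
    c=info or r.camera_info(cam); K=np.array(c["mtx"]);k1=c["k1"];R=np.array(c["R"]);t=np.array(c["t"])
    d=cv2.undistortPoints(np.array([[px]],float),K,np.array([k1,0,0,0.]))[0,0]
    return -R.T@t, R.T@np.array([d[0],d[1],1])
def at(cam,px,z,info=None):
    o,d=ray(cam,px,info); return o+d*(z-o[2])/d[2]
def proj(cam,X,info=None):
    c=info or r.camera_info(cam)
    return cv2.projectPoints(np.array(X,float).reshape(-1,1,3),cv2.Rodrigues(np.array(c["R"]))[0],np.array(c["t"],float),np.array(c["mtx"]),np.array([c["k1"],0,0,0.]))[0][:,0]
def save(cam,n,im=None):
    im=r.snapshot(cam) if im is None else im; cv2.imwrite(f"pics/{n}.png",im[:,:,::-1]); return im
E
python3 - <<'E'
from h import *
s=r.get_state();print(s["clock"],s["tool_pos"],s["eef_rot"],s["contact_force"],s["opening"],r.grip_point_offset)
for c in("top","side"):
    save(c,c+"0"); i=r.camera_info(c); print(c,-np.array(i["R"]).T@i["t"],np.array(i["R"])[2])
    for q in["pick","holder","griddle","drip_cup","dredger","pepper"]:
        print(q,[(np.round(d["bbox"]),round(d["p"],2)) for d in r.search_frame(c,q)[:2]])
E
```

```text
pics
0.0 [ 0.23370529 -0.57891823  0.19932427] [ 9.81633173e-01  1.90776097e-01 -2.49252892e-04 -8.56121756e-04] [0.1044318  0.38379633 0.73328179] 1.0004869814801394 0.0187
top [0.39233455 0.03117654 1.08723169] [ 0.14527269  0.00340537 -0.98938579]
pick [(array([415., 251., 440., 265.]), 0.79)]
holder []
griddle [(array([220., 207., 330., 276.]), 0.66)]
drip_cup [(array([335., 241., 364., 268.]), 0.81)]
dredger [(array([392., 144., 416., 176.]), 0.59)]
pepper [(array([428., 196., 452., 218.]), 0.85), (array([413., 250., 440., 267.]), 0.7)]
side [ 0.35756218 -0.55799601  0.83229955] [ 0.18917289  0.6099976  -0.7694911 ]
pick [(array([298., 277., 312., 317.]), 0.58)]
holder [(array([286., 293., 331., 346.]), 0.88), (array([248., 146., 325., 237.]), 0.67)]
griddle [(array([251., 146., 328., 237.]), 0.58)]
drip_cup [(array([248., 146., 330., 240.]), 0.38)]
dredger [(array([390., 242., 423., 286.]), 0.71)]
pepper [(array([358., 306., 387., 338.]), 0.68)]
```

View pics/top0.png

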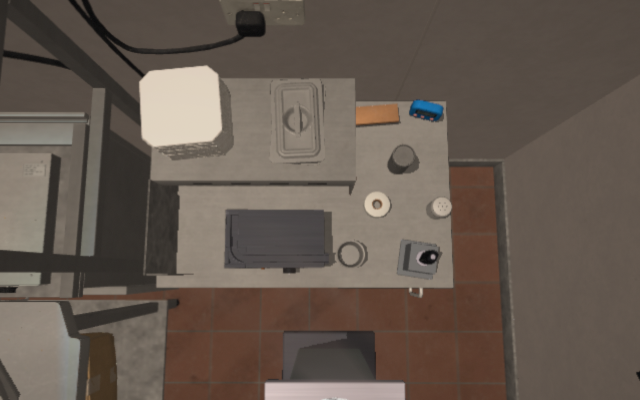

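View pics/side0.png

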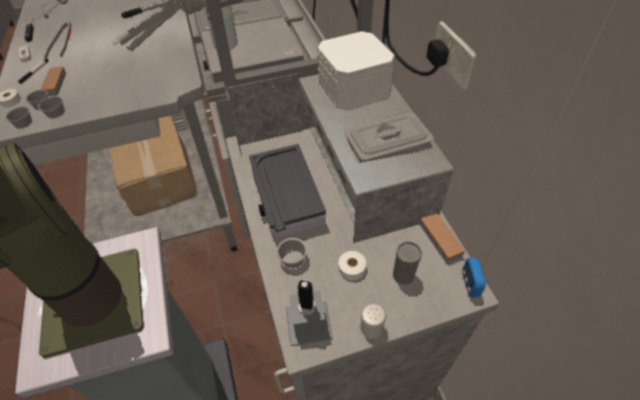

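Top view: griddle spans (227–328, 210–268) with its gutter along the left and front. The drip cup is at (350, 253), holder with black pick at (418, 258), and dredger and pepper at (402, 158) and (440, 208). So the holder is the front one. Next I compute coarse positions.

```bash
python3 - <<'E'
from h import *
i=r.camera_info("top")
for n,px,z in[("griddle TL",(229,210),.055),("TR",(326,210),.055),("BR",(328,263),.055),("BL",(229,267),.06),("cup",(350,253),.036),("button",(432,257),.164),("dredger",(402,158),.09),("pepper",(441,207),.06)]:
    print(n,at("top",px,z).round(3))
for m in r.masks_of("top","holder")[:2]+r.masks_of("top","pick")[:1]: print(m["p"],m["bbox"])
r.snapshot("side")
for q in["holder","pick","pepper","drip_cup"]:
    for m in r.masks_of("side",q)[:1]: print(q,m["p"],m["bbox"],at("side",[(m["bbox"][0]+m["bbox"][2])/2,m["bbox"][1]],.164))
im=r.snapshot("top");c=im[180:290,215:460];save("top","topc",cv2.resize(c,None,fx=3.2,fy=3.2,interpolation=cv2.INTER_CUBIC))
w=r.camera_info("wrist");print(-np.array(w["R"]).T@w["t"],w["R"])
E
```

```text
griddle TL [0.535 0.238 0.055]
TR [0.535 0.017 0.055]
BR [0.415 0.013 0.055]
BL [0.406 0.233 0.06 ]
cup [ 0.438 -0.038  0.036]
button [ 0.425 -0.193  0.164]
dredger [ 0.647 -0.152  0.09 ]
pepper [ 0.541 -0.243  0.06 ]
0.93 [399.7, 238.9, 437.3, 281.2]
0.5 [414.3, 249.3, 436.7, 264.0]
holder 0.64 [283.7, 290.9, 333.6, 347.0] [ 0.43201816 -0.20989243  0.164     ]
pick 0.91 [299.7, 279.4, 314.1, 316.7] [ 0.43558414 -0.18749389  0.164     ]
pepper 0.98 [359.1, 304.9, 388.7, 337.6] [ 0.52812509 -0.2698907   0.164     ]
drip_cup 0.72 [274.2, 239.2, 307.6, 269.6] [ 0.43156703 -0.09624088  0.164     ]
[ 0.30124866 -0.55281013  0.38393966] [[ 3.74226124e-01 -9.27337116e-01  8.25313746e-04]
 [-8.89507635e-01 -3.58708179e-01  2.83027578e-01]
 [-2.62165931e-01 -1.06650436e-01 -9.59111416e-01]]
```

View pics/topc.png

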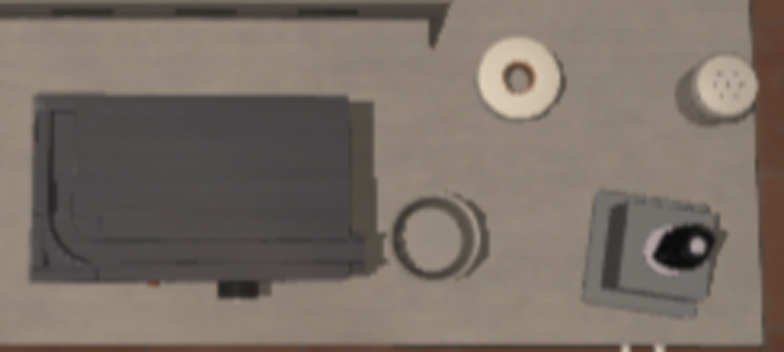

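The crop shows the gutter along the left and front, running to the spout at about crop (370, 250), with the cup just right of it. The holder is yawed slightly clockwise. I'll go above the holder.

```bash
python3 -m jog '[{"dx":0.052,"dy":0.13,"dz":0.04,"wz":-0.016},{"dx":0.052,"dy":0.13,"dz":0.04,"wz":-0.016},{"dx":0.052,"dy":0.13,"dz":0.04,"wz":-0.016},{"dx":0.052,"dy":0.13,"dz":0.04,"wz":-0.016},{"dx":0.052,"dy":0.13,"dz":0.04,"wz":-0.016}]'; python3 -m jog '[{"dx":0.052,"dy":0.13,"dz":0.04,"wz":-0.016},{"dx":0.052,"dy":0.13,"dz":0.04,"wz":-0.016},{"dx":0.052,"dy":0.13,"dz":0.04,"wz":-0.016},{"dx":0.052,"dy":0.13,"dz":0.04,"wz":-0.016},{"dx":0.052,"dy":0.13,"dz":0.04,"wz":-0.016}]'; python3 -m jog '[{"dx":0.052,"dy":0.13,"wz":-0.016},{"dx":0.052,"dy":0.13,"wz":-0.016},{}]'
python3 - <<'E'
from h import *
import json
s=r.get_state();print(s["clock"],s["tool_pos"],s["eef_rot"]);i=r.camera_info("wrist");save("wrist","w1")
for q in["pick","holder","pick_grip","holder_mouth"]:
    for d in r.masks_of("wrist",q)[:1]: print(q,d["p"],np.round(d["bbox"]))
E
```

```text
1.1 [ 0.2340933  -0.57953112  0.20015229] [9.81633980e-01 1.90774023e-01 1.44769002e-05 4.28643766e-05]invalid input
invalid input
invalid input
```

View pics/w1.png

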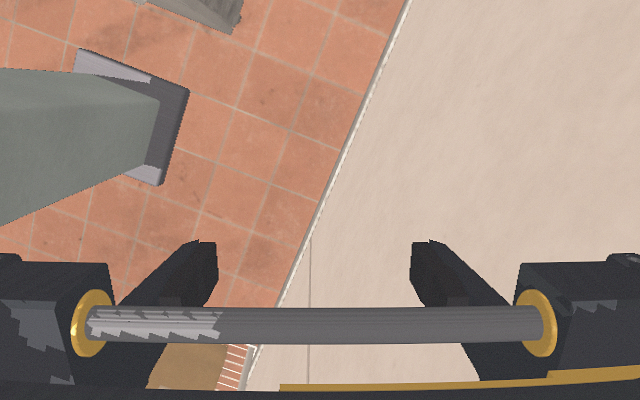

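The picture is still from the start pose: the moves were refused, probably because every key has to be given.

```bash
python3 -m jog '[{"wx":0,"wy":0,"wz":-0.016,"dx":0.052,"dy":0.13,"dz":0.04,"hand":0},{"wx":0,"wy":0,"wz":-0.016,"dx":0.052,"dy":0.13,"dz":0.04,"hand":0},{"wx":0,"wy":0,"wz":-0.016,"dx":0.052,"dy":0.13,"dz":0.04,"hand":0},{"wx":0,"wy":0,"wz":-0.016,"dx":0.052,"dy":0.13,"dz":0.04,"hand":0},{"wx":0,"wy":0,"wz":-0.016,"dx":0.052,"dy":0.13,"dz":0.04,"hand":0}]' && python3 -m jog '[{"wx":0,"wy":0,"wz":-0.016,"dx":0.052,"dy":0.13,"dz":0.04,"hand":0},{"wx":0,"wy":0,"wz":-0.016,"dx":0.052,"dy":0.13,"dz":0.04,"hand":0},{"wx":0,"wy":0,"wz":-0.016,"dx":0.052,"dy":0.13,"dz":0.04,"hand":0},{"wx":0,"wy":0,"wz":-0.016,"dx":0.052,"dy":0.13,"dz":0.04,"hand":0},{"wx":0,"wy":0,"wz":-0.016,"dx":0.052,"dy":0.13,"dz":0.04,"hand":0}]' && python3 -m jog '[{"wx":0,"wy":0,"wz":-0.016,"dx":0.052,"dy":0.13,"dz":0,"hand":0},{"wx":0,"wy":0,"wz":-0.016,"dx":0.052,"dy":0.13,"dz":0,"hand":0},{"wx":0,"wy":0,"wz":0,"dx":0,"dy":0,"dz":0,"hand":0}]'
python3 - <<'E'
from h import *
s=r.get_state();print(s["clock"],s["tool_pos"],s["eef_rot"]);i=r.camera_info("wrist");save("wrist","w2")
for q in["pick","holder","pick_grip","holder_mouth"]:
    for d in r.masks_of("wrist",q)[:1]: print(q,d["p"],np.round(d["bbox"]))
np.savez("w2.npz",mtx=i["mtx"],k1=i["k1"],R=i["R"],t=i["t"])
E
```

```text
clock: 1.77
tool_pos: [0.2995, -0.4155, 0.2506]
eef_rot: [0.994, 0.111, 0.0, 0.0]
contact_force: [1.6, -1.2, 0.0]
opening: 1.001
finger_force: 0.0
clock: 2.18
tool_pos: [0.3644, -0.2529, 0.3008]
eef_rot: [1.0, 0.031, 0.0, 0.0]
contact_force: [1.5, 1.0, -0.5]
opening: 1.0
finger_force: 0.0
clock: 2.43
tool_pos: [0.3933, -0.1823, 0.3008]
eef_rot: [1.0, 0.005, 0.002, -0.002]
contact_force: [0.0, -0.2, 0.2]
opening: 1.001
finger_force: 0.0
2.4333 [ 0.39327357 -0.18228625  0.30077344] [ 0.99998347  0.00533125  0.00151235 -0.00153498]
pick 0.56 [310. 116. 341. 153.]
holder 0.92 [284.  91. 360. 164.]
pick_grip 0.89 [309. 116. 344. 152.]
holder_mouth 0.9 [287.  90. 358. 163.]
```

View pics/w2.png

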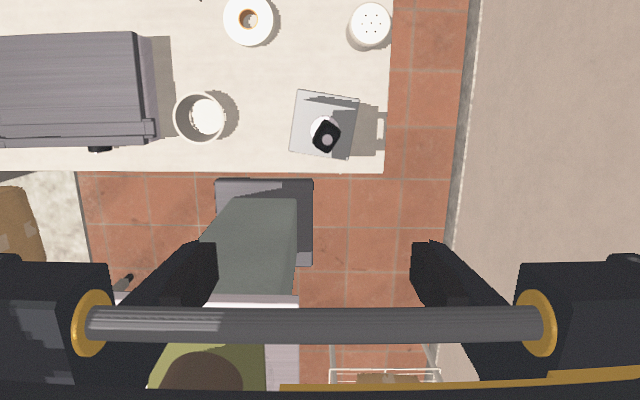

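The holder foot spans (289–360, 90–160), rotated slightly clockwise, with the pick handle at (325, 136). Enlarging that region and the griddle edge.

```bash
python3 - <<'E'
from h import *
im=cv2.imread("pics/w2.png")[:,:,::-1]
i=dict(np.load("w2.npz")); i["k1"]=float(i["k1"])
c=cv2.resize(im[80:175,275:375],None,fx=6,fy=6,interpolation=cv2.INTER_CUBIC)
save("x","w2c",c)
g=cv2.cvtColor(im,cv2.COLOR_RGB2GRAY)
m=(g[110:160,300:350]<60).astype(np.uint8)
n,l,st,ce=cv2.connectedComponentsWithStats(m); k=1+st[1:,4].argmax()
p=np.argwhere(l==k)[:,::-1].astype(np.float32)+[300,110]; print(st[k],ce[k]+[300,110],cv2.minAreaRect(p.astype(np.float32)))
print(at("x",(327,140),.164,i),at("x",(324,127),.08,i),at("x",(325,125),.075,i))
E
```

```text
[ 13  10  28  33 474] [325.82911392 135.39451477] ((325.9045104980469, 136.2528076171875), (22.365957260131836, 28.08994483947754), 32.0053825378418)
[ 0.42618124 -0.19453158  0.164     ] [ 0.43055633 -0.1939598   0.08      ] [ 0.43239694 -0.19519918  0.075     ]
```

View pics/w2c.png

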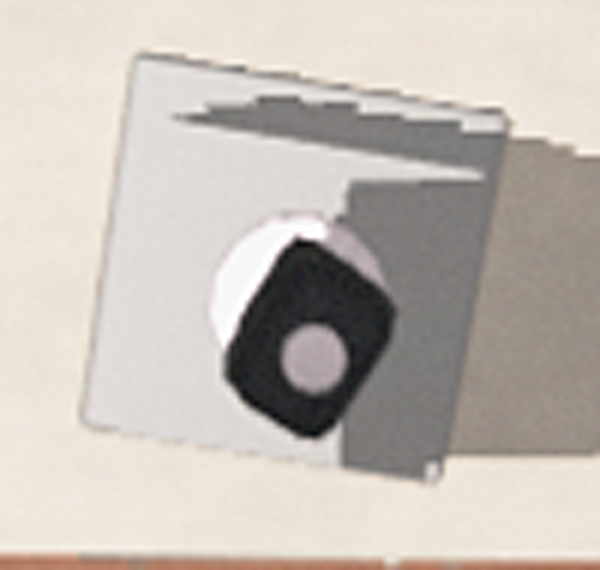

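The handle's long axis is about 32° clockwise of world x (corners at crop (395,315), (320,437), (228,378)), the holder about 9°, and the pick axis near (0.4265, -0.195). Before grasping, I look at the griddle from above.

```bash
python3 -m jog '[{"wx":0,"wy":0,"wz":0,"dx":0,"dy":0.16,"dz":0,"hand":0},{"wx":0,"wy":0,"wz":0,"dx":0,"dy":0.16,"dz":0,"hand":0},{"wx":0,"wy":0,"wz":0,"dx":0,"dy":0.16,"dz":0,"hand":0},{"wx":0,"wy":0,"wz":0,"dx":0,"dy":0.16,"dz":0,"hand":0},{"wx":0,"wy":0,"wz":0,"dx":0,"dy":0.16,"dz":0,"hand":0}]' >/dev/null&& python3 -m jog '[{"wx":0,"wy":0,"wz":0,"dx":0,"dy":0.16,"dz":0,"hand":0},{"wx":0,"wy":0,"wz":0,"dx":0,"dy":0.16,"dz":0,"hand":0},{"wx":0,"wy":0,"wz":0,"dx":0,"dy":0.12,"dz":0,"hand":0},{"wx":0,"wy":0,"wz":0,"dx":0,"dy":0,"dz":0,"hand":0},{"wx":0,"wy":0,"wz":0,"dx":0,"dy":0,"dz":0,"hand":0}]'
python3 - <<'E'
from h import *
s=r.get_state();print(s["clock"],s["tool_pos"],s["eef_rot"]);i=r.camera_info("wrist");im=save("wrist","w3")
np.savez("w3.npz",mtx=i["mtx"],k1=i["k1"],R=i["R"],t=i["t"])
for q in["griddle","drip_cup"]:
    for d in r.masks_of("wrist",q)[:1]: print(q,d["p"],np.round(d["bbox"]))
p=proj("wrist",[[.40,.25,.05],[.40,0,.05],[.55,.25,.05],[.55,0,.05]]);print(p)
x0,y0=np.maximum(p.min(0),0).astype(int)-5;x1,y1=p.max(0).astype(int)+5
x0=max(x0,0);y0=max(y0,0);f=780/(x1-x0);print(x0,y0,f)
c=im[y0:y1,x0:x1];c=np.clip(c.astype(float)*1.6,0,255).astype(np.uint8)
save("x","w3c",cv2.resize(c,None,fx=f,fy=f,interpolation=cv2.INTER_CUBIC))
E
```

```text
clock: 3.52
tool_pos: [0.3903, 0.1207, 0.3]
eef_rot: [1.0, 0.001, -0.0, 0.0]
contact_force: [0.5, -0.7, 0.5]
opening: 1.003
finger_force: 0.0
3.5167 [0.39033758 0.12071773 0.30001159] [ 9.99999772e-01  6.67931948e-04 -8.17365737e-05  4.83083937e-05]
griddle 0.68 [200.  23. 404. 148.]
drip_cup 0.86 [413.  91. 467. 143.]
[[205.66351524 147.6447359 ]
 [408.39127416 146.60893819]
 [195.48931925  16.2226108 ]
 [416.25595023  14.92635604]]
190 9 3.3766233766233764
```

View pics/w3c.png

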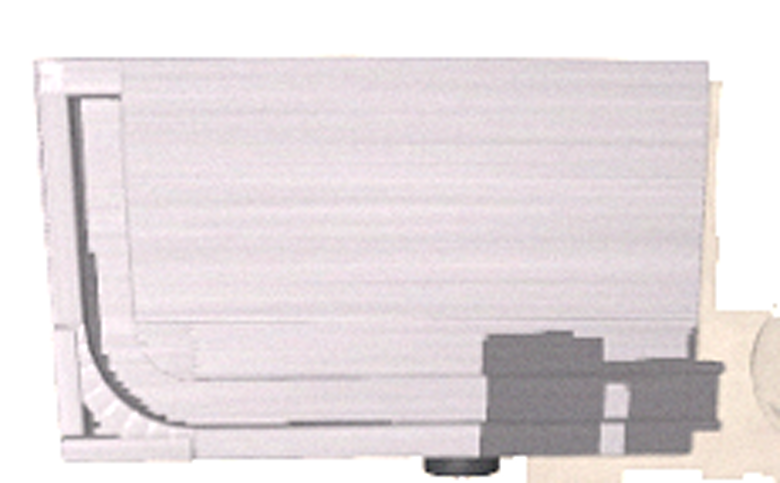

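The gutter is clear: end wall top edge on row 96 (crop x 70–120), inner left-leg edge from (121,96) to (133,320). The front leg's edges are on rows 380 and 427, and the spout lip is at about (720, 365–428). I fit griddle pose and slope.

```bash
cat > fit.py <<'E'
from h import *
from scipy.optimize import least_squares
i=dict(np.load("w3.npz")); i["k1"]=float(i["k1"])
F=[ # px crop, griddle x, plate y, w
((35,62),65,110,8),((708,62),65,-110,8),((690,457),-65,-110,8),((62,459),-65,110,8),
((121,96),53,82,8),((68,96),53,98,8),((133,320),-19,82,8),((190,427),-45-8,60,8),((480,424),-53,None,8),((250,380),-37,None,8),((485,377),-37,None,8),((78,270),None,98,8),((721,365),-37,-121,8),((718,428),-53,-121,8)]
def W(p,x,y,w):
    X,Y,th,s=p; u=y+105; yy=-105+u*np.cos(s)-w*np.sin(s); z=56+u*np.sin(s)+w*np.cos(s)
    return np.array([X+(x*np.cos(th)-yy*np.sin(th))/1e3,Y+(x*np.sin(th)+yy*np.cos(th))/1e3,z/1e3])
def res(p,full=False):
    o=[]
    for c,x,y,w in F:
        px=np.array(c)/3.3766+[190,9]
        # intersect ray at plate height
        z=W(p,x or 0,y if y is not None else 0,w)[2]; 
        for _ in range(3):
            P=at("x",px,z,i); d=P[:2]-p[:2]; c_,s_=np.cos(p[2]),np.sin(p[2]); g=np.array([c_*d[0]+s_*d[1],-s_*d[0]+c_*d[1]])*1e3
            z=(56+(g[1]+105)*np.tan(p[3])+w)/1e3
        yy=None if y is None else (W([0,0,0,p[3]],0,y,w)[1]*1e3)
        if full: print(c,g.round(1),x,yy)
        o+=[g[0]-x if x is not None else 0,g[1]-yy if yy is not None else 0]
    return o
if __name__=="__main__":
    q=least_squares(res,[.473,.126,0,.05],loss="soft_l1",x_scale=[.01,.01,.01,.01]); print(q.x,q.cost); res(q.x,True)
    for n,x,y in[("blind",42,90),("a",-19,90),("b",-45,64),("spout",-45,-105)]: print(n,W(q.x,x,y,0).round(4))
    print(at("x",(np.array((327.5,139.7))),.164,dict(np.load("w2.npz"))))
E
python3 fit.py
```

```text
[ 0.47006119  0.13513604 -0.00088389  0.01680578] 12.076850730169857
(35, 62) [ 64.3 108.7] 65 109.83519907818874
(708, 62) [  64.9 -110. ] 65 -110.13373387243628
(690, 457) [ -64.5 -111.5] -65 -110.13373387243628
(62, 459) [-65.  108.9] -65 109.83519907818874
(121, 96) [53.6 81.2] 53 81.839153066291
(68, 96) [53.8 98.6] 53 97.83689364451828
(133, 320) [-17.8  81.2] -19 81.839153066291
(190, 427) [-54.1  63.5] -53 59.842259771228534
(480, 424) [-53.2 -37.2] -53 None
(250, 380) [-38.1  42.1] -37 None
(485, 377) [-37.1 -38.7] -37 None
(78, 270) [-1.3 98.8] None 97.83689364451828
(721, 365) [ -32.6 -120.4] -37 -121.13218051996753
(718, 428) [ -54.3 -120.8] -53 -121.13218051996753
blind [0.5121 0.2251 0.0593]
a [0.4511 0.2251 0.0593]
b [0.4251 0.1992 0.0588]
spout [0.425  0.0302 0.056 ]
[ 0.42645635 -0.19497719  0.164     ]
```

The fit agrees with the stated sizes to about 1 mm, and with the top view. Returning to the pick with yaw −32°.

```bash
python3 -m jog '[{"wx":0,"wy":0,"wz":-0.035,"dx":0.0181,"dy":-0.158,"dz":0,"hand":0},{"wx":0,"wy":0,"wz":-0.035,"dx":0.0181,"dy":-0.158,"dz":0,"hand":0},{"wx":0,"wy":0,"wz":-0.035,"dx":0.0181,"dy":-0.158,"dz":0,"hand":0},{"wx":0,"wy":0,"wz":-0.035,"dx":0.0181,"dy":-0.158,"dz":0,"hand":0},{"wx":0,"wy":0,"wz":-0.035,"dx":0.0181,"dy":-0.158,"dz":0,"hand":0}]' >/dev/null&& python3 -m jog '[{"wx":0,"wy":0,"wz":-0.035,"dx":0.0181,"dy":-0.158,"dz":0,"hand":0},{"wx":0,"wy":0,"wz":-0.035,"dx":0.0181,"dy":-0.158,"dz":0,"hand":0},{"wx":0,"wy":0,"wz":-0.035,"dx":0.0181,"dy":-0.158,"dz":0,"hand":0},{"wx":0,"wy":0,"wz":0,"dx":0,"dy":0,"dz":-0.15,"hand":0},{"wx":0,"wy":0,"wz":0,"dx":0,"dy":0,"dz":-0.15,"hand":0}]' && python3 -m jog '[{"wx":0,"wy":0,"wz":0,"dx":0,"dy":0,"dz":0,"hand":0},{"wx":0,"wy":0,"wz":0,"dx":0,"dy":0,"dz":0,"hand":0}]' 
python3 - <<'E'
from h import *
s=r.get_state();print(s["clock"],s["tool_pos"],s["eef_rot"]);i=r.camera_info("wrist");save("wrist","w4")
from scipy.spatial.transform import Rotation as R
T=np.array(s["tool_pos"]);Rt=R.from_quat(s["eef_rot"]).as_matrix()
print(Rt.round(3)); print("expected button/corner px",proj("wrist",[[.4265,-.195,.164],[.4265,-.195,.081]]).round(1))
E
```

```text
clock: 4.5
tool_pos: [0.4268, -0.2014, 0.2257]
eef_rot: [0.96, -0.281, 0.003, 0.001]
contact_force: [-0.7, 0.5, -0.8]
opening: 1.002
finger_force: 0.0
clock: 4.67
tool_pos: [0.4241, -0.1964, 0.2244]
eef_rot: [0.961, -0.278, -0.002, 0.0]
contact_force: [0.6, 1.1, 0.3]
opening: 0.998
finger_force: 0.0
4.6667 [ 0.42410103 -0.19638021  0.22442174] [ 9.60657039e-01 -2.77727417e-01 -2.35127673e-03  8.60926287e-05]
[[ 0.846 -0.534 -0.005]
 [-0.534 -0.846  0.001]
 [-0.004  0.001 -1.   ]]
expected button/corner px [[310.2 198.8]
 [310.9 173.9]]
```

View pics/w4.png

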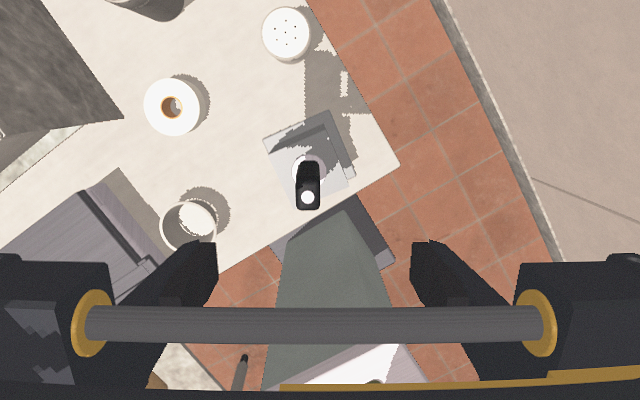

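Handle is aligned with the fingers; button at (307.5, 197.5), about 2 mm off prediction. Refine.

```bash
python3 - <<'E'
from h import *
s=r.get_state();print(s["tool_pos"]); print(at("wrist",(307.5,197.5),.164), at("wrist",(309,169),.081))
E
```

```text
[ 0.42583949 -0.19640353  0.22587659]
[ 0.42837542 -0.19387193  0.164     ] [ 0.43142025 -0.19599561  0.081     ]
```

```bash
python3 -m jog '[{"wx":0,"wy":0,"wz":0,"dx":0.006,"dy":0.004,"dz":-0.117,"hand":0},{"wx":0,"wy":0,"wz":0,"dx":0,"dy":0,"dz":-0.117,"hand":0},{"wx":0,"wy":0,"wz":0,"dx":0,"dy":0,"dz":-0.117,"hand":0},{"wx":0,"wy":0,"wz":0,"dx":0,"dy":0,"dz":-0.117,"hand":0},{"wx":0,"wy":0,"wz":0,"dx":0,"dy":0,"dz":0,"hand":0}]' && python3 -m jog '[{"wx":0,"wy":0,"wz":0,"dx":0,"dy":0,"dz":0,"hand":1},{"wx":0,"wy":0,"wz":0,"dx":0,"dy":0,"dz":0,"hand":1},{"wx":0,"wy":0,"wz":0,"dx":0,"dy":0,"dz":0,"hand":1},{"wx":0,"wy":0,"wz":0,"dx":0,"dy":0,"dz":0,"hand":1},{"wx":0,"wy":0,"wz":0,"dx":0,"dy":0,"dz":0,"hand":1}]' 40 && python3 -m jog '[{"wx":0,"wy":0,"wz":0,"dx":0,"dy":0,"dz":0,"hand":1},{"wx":0,"wy":0,"wz":0,"dx":0,"dy":0,"dz":0,"hand":1},{"wx":0,"wy":0,"wz":0,"dx":0,"dy":0,"dz":0,"hand":1},{"wx":0,"wy":0,"wz":0,"dx":0,"dy":0,"dz":0,"hand":1},{"wx":0,"wy":0,"wz":0,"dx":0,"dy":0,"dz":0,"hand":1}]'; python3 -c "
from plant import r
s=r.get_state();print(s['tool_pos'],s['eef_rot'],s['contact_force'])"
```

```text
clock: 5.13
tool_pos: [0.4269, -0.194, 0.1064]
eef_rot: [0.961, -0.276, -0.002, -0.0]
contact_force: [-1.2, 1.0, -0.5]
opening: 0.999
finger_force: 0.0
clock: 5.55
tool_pos: [0.4287, -0.1949, 0.1095]
eef_rot: [0.961, -0.276, 0.001, 0.0]
contact_force: [0.2, -0.9, 0.2]
opening: 0.648
finger_force: 0.0
clock: 5.97
tool_pos: [0.4277, -0.1945, 0.1081]
eef_rot: [0.961, -0.276, -0.0, 0.0]
contact_force: [0.8, 0.0, -0.2]
opening: 0.268
finger_force: 0.0
[ 0.42772056 -0.19454272  0.10808824] [ 9.61028614e-01 -2.76448901e-01 -8.41333233e-05  3.77431144e-05] [ 0.77096222  0.00686066 -0.19935981]
```

```bash
python3 -m jog '[{"wx":0,"wy":0,"wz":0,"dx":0,"dy":0,"dz":0,"hand":1},{"wx":0,"wy":0,"wz":0,"dx":0,"dy":0,"dz":0,"hand":1},{"wx":0,"wy":0,"wz":0,"dx":0,"dy":0,"dz":0,"hand":1},{"wx":0,"wy":0,"wz":0,"dx":0,"dy":0,"dz":0,"hand":1},{"wx":0,"wy":0,"wz":0,"dx":0,"dy":0,"dz":0,"hand":1}]'; python3 -c "
from plant import r
import numpy as np
a=[]
for _ in range(4):
  r.snapshot('wrist');s=r.get_state();a.append(np.r_[s['tool_pos'],s['contact_force'],s['finger_force'],s['opening']])
print(np.mean(a,0).round(4));print(np.std(a,0).round(4))"
```

```text
clock: 6.38
tool_pos: [0.4277, -0.1945, 0.1081]
eef_rot: [0.961, -0.276, -0.0, 0.0]
contact_force: [0.2, 0.7, -2.1]
opening: 0.202
finger_force: 40.0
[ 0.4276 -0.1945  0.1081 -0.0724  0.1281 -1.3467 39.9584  0.2016]
[0.000e+00 0.000e+00 0.000e+00 2.745e-01 6.362e-01 7.442e-01 1.000e-04
 1.000e-03]
```

Gripped (TCP–tip offset 93 mm). Lift and carry to above the blind end, turning the hand back to yaw 0.

```bash
python3 -m jog '[{"wx":0,"wy":0,"wz":0,"dx":0,"dy":0,"dz":0.08,"hand":1},{"wx":0,"wy":0,"wz":0,"dx":0,"dy":0,"dz":0.08,"hand":1},{"wx":0,"wy":0,"wz":0,"dx":0,"dy":0,"dz":0.08,"hand":1},{"wx":0,"wy":0,"wz":0,"dx":0,"dy":0,"dz":0.08,"hand":1},{"wx":0,"wy":0,"wz":0,"dx":0,"dy":0,"dz":0.08,"hand":1}]' && python3 -m jog '[{"wx":0,"wy":0,"wz":0.0255,"dx":0.0307,"dy":0.1526,"dz":0,"hand":1},{"wx":0,"wy":0,"wz":0.0255,"dx":0.0307,"dy":0.1526,"dz":0,"hand":1},{"wx":0,"wy":0,"wz":0.0255,"dx":0.0307,"dy":0.1526,"dz":0,"hand":1},{"wx":0,"wy":0,"wz":0.0255,"dx":0.0307,"dy":0.1526,"dz":0,"hand":1},{"wx":0,"wy":0,"wz":0.0255,"dx":0.0307,"dy":0.1526,"dz":0,"hand":1}]' && python3 -m jog '[{"wx":0,"wy":0,"wz":0.0255,"dx":0.0307,"dy":0.1526,"dz":0,"hand":1},{"wx":0,"wy":0,"wz":0.0255,"dx":0.0307,"dy":0.1526,"dz":0,"hand":1},{"wx":0,"wy":0,"wz":0.0255,"dx":0.0307,"dy":0.1526,"dz":0,"hand":1},{"wx":0,"wy":0,"wz":0.0255,"dx":0.0307,"dy":0.1526,"dz":0,"hand":1},{"wx":0,"wy":0,"wz":0.0255,"dx":0.0307,"dy":0.1526,"dz":0,"hand":1}]' && python3 -m jog '[{"wx":0,"wy":0,"wz":0.0255,"dx":0.0307,"dy":0.1526,"dz":0,"hand":1},{"wx":0,"wy":0,"wz":0,"dx":0,"dy":0,"dz":0,"hand":1},{"wx":0,"wy":0,"wz":0,"dx":0,"dy":0,"dz":0,"hand":1}]'
cat > st.py <<'E'
from h import *
import sys
a=[]
for _ in range(int(sys.argv[1])):
    r.snapshot('top');s=r.get_state();a.append(np.r_[s['tool_pos'],s['contact_force'],s['moment'],s['finger_force']])
a=np.array(a);print(s["clock"],a.mean(0).round(4),a[:,3:6].std(0).round(2),np.round(s["eef_rot"],3))
E
python3 st.py 6; python3 -c "
from h import *
save('wrist','w5')
print(proj('wrist',[[.5121,.2251,.0593]]))"
```

```text
clock: 7.0
tool_pos: [0.4273, -0.1944, 0.209]
eef_rot: [0.961, -0.276, -0.0, 0.0]
contact_force: [0.7, 0.3, -1.9]
opening: 0.197
finger_force: 40.0
clock: 7.42
tool_pos: [0.4659, -0.0022, 0.2082]
eef_rot: [0.989, -0.151, -0.0, 0.0]
contact_force: [0.6, 0.3, -1.1]
opening: 0.203
finger_force: 40.0
clock: 7.83
tool_pos: [0.5042, 0.1887, 0.208]
eef_rot: [1.0, -0.024, -0.0, 0.0]
contact_force: [-0.1, 0.1, -1.4]
opening: 0.201
finger_force: 40.0
clock: 8.08
tool_pos: [0.5115, 0.2281, 0.2077]
eef_rot: [1.0, 0.003, -0.0, -0.001]
contact_force: [0.2, -0.0, -1.7]
opening: 0.203
finger_force: 40.0
8.3833 [ 5.12000e-01  2.23500e-01  2.07900e-01  1.79400e-01 -2.54900e-01
 -8.97400e-01 -2.00000e-04  3.99000e-02 -1.40000e-03  3.99581e+01] [0.73 0.52 0.52] [ 1.    -0.001 -0.     0.001]
[[311.02772364 172.4434938 ]]
```

View pics/w5.png

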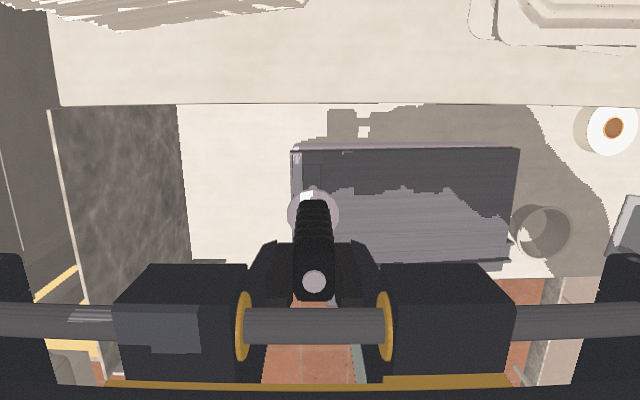

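The pick is held upright: collar centred around (313, 213), button at (314, 282). I compute its axis relative to the TCP.

```bash
python3 - <<'E'
from h import *
s=r.get_state();T=s["tool_pos"];print(T)
tip=T[2]-.0931
print(at("wrist",(314,282),tip+.149)-T, at("wrist",(313,213),tip+.066)-T)
im=cv2.imread("pics/w5.png")
cv2.imwrite("pics/w5c.png",cv2.resize(im[130:310,270:370],None,fx=3.3,fy=3.3,interpolation=cv2.INTER_CUBIC))
print(proj("wrist",[[T[0],T[1],tip+.149],[T[0],T[1],tip+.066],[T[0],T[1],tip+.06]]))
t=np.linspace(0,2*np.pi,8,endpoint=False)
print(proj("wrist",[[T[0]+.017*np.cos(a),T[1]+.017*np.sin(a),tip+.066] for a in t]).round(0).tolist())
E
```

```text
[0.51224958 0.22362994 0.20823799]
[-0.00084064 -0.00079191  0.0559    ] [ 0.00041746 -0.00040299 -0.0271    ]
[[312.04609918 280.17026863]
 [312.36098605 213.62937606]
 [312.37542039 210.60393424]]
[[312.0, 187.0], [293.0, 195.0], [285.0, 214.0], [294.0, 231.0], [312.0, 239.0], [331.0, 231.0], [339.0, 214.0], [332.0, 195.0]]
```

View pics/w5c.png

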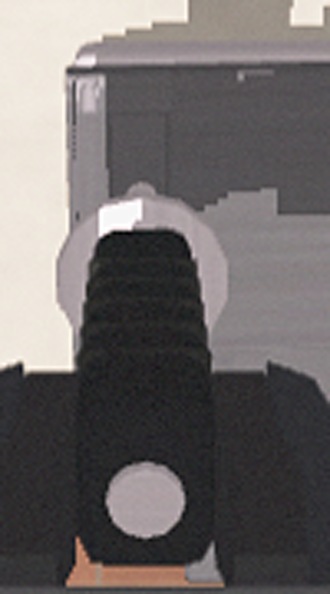

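Pick axis is within 1 mm of the TCP and vertical. Descending.

```bash
python3 -m jog '[{"wx":0,"wy":0,"wz":0,"dx":0,"dy":0.003,"dz":-0.064,"hand":1},{"wx":0,"wy":0,"wz":0,"dx":0,"dy":0.002,"dz":-0.064,"hand":1},{"wx":0,"wy":0,"wz":0,"dx":0,"dy":0,"dz":-0.01,"hand":1},{"wx":0,"wy":0,"wz":0,"dx":0,"dy":0,"dz":-0.01,"hand":1},{"wx":0,"wy":0,"wz":0,"dx":0,"dy":0,"dz":-0.01,"hand":1}]' && python3 st.py 4; python3 -m jog '[{"wx":0,"wy":0,"wz":0,"dx":0,"dy":0,"dz":-0.006,"hand":1},{"wx":0,"wy":0,"wz":0,"dx":0,"dy":0,"dz":-0.006,"hand":1},{"wx":0,"wy":0,"wz":0,"dx":0,"dy":0,"dz":-0.006,"hand":1},{"wx":0,"wy":0,"wz":0,"dx":0,"dy":0,"dz":0,"hand":1}]' && python3 st.py 4
```

```text
clock: 8.85
tool_pos: [0.5126, 0.2261, 0.169]
eef_rot: [1.0, 0.0, 0.0, -0.0]
contact_force: [0.3, 0.0, -0.2]
opening: 0.2
finger_force: 40.0
9.05 [ 5.12500e-01  2.26300e-01  1.69000e-01  2.92800e-01 -3.41700e-01
 -1.33750e+00  5.90000e-02  2.74000e-02  2.10000e-03  3.99583e+01] [0.79 0.47 0.36] [ 1.  0.  0. -0.]
clock: 9.38
tool_pos: [0.512, 0.2263, 0.1639]
eef_rot: [1.0, 0.0, -0.0, 0.0]
contact_force: [-0.3, -0.2, -0.4]
opening: 0.201
finger_force: 40.0
9.5833 [ 5.12100e-01  2.26300e-01  1.64100e-01  6.55000e-01  3.40000e-02
 -1.35000e+00  3.81000e-02  3.83000e-02 -7.00000e-03  3.99583e+01] [0.43 0.17 0.39] [1. 0. 0. 0.]
```

```bash
python3 -m jog '[{"wx":0,"wy":0,"wz":0,"dx":0,"dy":-0.002,"dz":-0.005,"hand":1},{"wx":0,"wy":0,"wz":0,"dx":0,"dy":-0.002,"dz":-0.005,"hand":1},{"wx":0,"wy":0,"wz":0,"dx":0,"dy":0,"dz":-0.005,"hand":1},{"wx":0,"wy":0,"wz":0,"dx":0,"dy":0,"dz":-0.005,"hand":1},{"wx":0,"wy":0,"wz":0,"dx":0,"dy":0,"dz":0,"hand":1}]' >/dev/null&& python3 st.py 4;  python3 -m jog '[{"wx":0,"wy":0,"wz":0,"dx":0,"dy":0,"dz":-0.004,"hand":1},{"wx":0,"wy":0,"wz":0,"dx":0,"dy":0,"dz":-0.004,"hand":1},{"wx":0,"wy":0,"wz":0,"dx":0,"dy":0,"dz":0,"hand":1}]' >/dev/null&& python3 st.py 4
```

```text
10.2 [ 5.12400e-01  2.25500e-01  1.59400e-01 -1.76400e-01 -1.67600e-01
  2.81130e+00  7.28000e-02  8.85000e-02  1.03000e-02  3.99673e+01] [0.13 0.41 0.42] [ 1.  0.  0. -0.]
10.65 [ 5.12400e-01  2.25500e-01  1.57300e-01 -3.72500e-01  2.10300e-01
  3.98270e+00  8.30000e-02  7.58000e-02 -4.70000e-03  3.99722e+01] [0.53 0.3  0.37] [ 1.  0.  0. -0.]
```

Contact at tip height 69 mm implies slope 0.067, versus 0.017 from the picture (plate rim would then be at 67 mm). I must find out whether the nib is in the gutter or on its rim: refit with the slope fixed.

```bash
python3 - <<'E'
from fit import *
for sl in(.0168,.067):
    q=least_squares(lambda p:res([*p,sl]),[.473,.126,0],loss="soft_l1",x_scale=.01); print(sl,q.x,q.cost)
    if sl>.05: res([*q.x,sl],True)
    print(W([*q.x,sl],42,90,0))
    print("w3 px",[ (((a-[190,9])*3.3766).round(0)).tolist() for a in proj("x",[W([*q.x,sl],x,y,w) for x,y,w in[(65,110,8),(-65,110,8),(53,98,8),(53,82,8),(53,98,0),(-53,20,8),(-53,20,0)]],i)])
i5=r.camera_info("wrist");s=r.get_state();T=np.array(s["tool_pos"])
# camera pose at w5: same orientation, translated
C=-np.array(i5["R"]).T@i5["t"]-T+[.51225,.22363,.20824]; i5["t"]=-np.array(i5["R"])@C
for sl,p in((.0168,[.47006,.13514,-.0009]),(.067,[*q.x])):
    print("w5",sl,[((a-[270,130])*3.3).round(0).tolist() for a in proj("x",[W([*p,sl],x,y,w) for x,y,w in[(65,110,8),(53,98,8),(53,82,8),(53,98,0),(53,82,0)]],i5)])
save("side","s6");im=cv2.imread("pics/s6.png")[100:260,200:350];cv2.imwrite("pics/s6c.png",cv2.resize(im,None,fx=3.7,fy=3.7,interpolation=cv2.INTER_CUBIC))
save("wrist","w6");im=cv2.imread("pics/w6.png")[100:280,250:380];cv2.imwrite("pics/w6c.png",cv2.resize(im,None,fx=3.3,fy=3.3,interpolation=cv2.INTER_CUBIC))
E
```

```text
0.0168 [ 0.47006119  0.13513615 -0.00088396] 12.076850824342996
[0.51214071 0.22507147 0.05927585]
w3 px [[31.0, 60.0], [59.0, 459.0], [70.0, 98.0], [119.0, 98.0], [77.0, 102.0], [316.0, 423.0], [317.0, 421.0]]
0.067 [ 4.70004656e-01  1.34189828e-01 -1.67374973e-05] 17.750182037588743
(35, 62) [ 62.6 106.4] 65 108.98201392078387
(708, 62) [  64.9 -109.2] 65 -110.52438077018746
(690, 457) [ -64.6 -110.6] -65 -110.52438077018746
(62, 459) [-63.4 106.7] -65 108.98201392078387
(121, 96) [52.3 80. ] 53 81.04483641466022
(68, 96) [52.4 96.7] 53 97.00893784673089
(133, 320) [-17.5  80. ] -19 81.04483641466022
(190, 427) [-53.   62.9] -53 59.094196945563105
(480, 424) [-52.8 -36. ] -53 None
(250, 380) [-37.5  42.1] -37 None
(485, 377) [-36.9 -37.5] -37 None
(78, 270) [-1.3 97. ] None 97.00893784673089
(721, 365) [ -32.7 -119.6] -37 -121.49970050473603
(718, 428) [ -54.5 -120. ] -53 -121.49970050473603
[0.51200615 0.22375161 0.06905523]
w3 px [[26.0, 54.0], [56.0, 464.0], [67.0, 94.0], [118.0, 94.0], [72.0, 98.0], [319.0, 426.0], [319.0, 423.0]]
w5 0.0168 [[64.0, 66.0], [108.0, 108.0], [165.0, 108.0], [108.0, 103.0], [164.0, 103.0]]
w5 0.067 [[68.0, 72.0], [113.0, 115.0], [171.0, 115.0], [112.0, 110.0], [169.0, 109.0]]
```

Both fits put the gutter's centre line within about 1.5 mm of the nib, so the nib is on the floor, and contact gives slope ≈ 0.067. I draw along the left leg with ~4 mm compression.

```bash
python3 -m jog '[{"wx":0,"wy":0,"wz":0,"dx":-0.01,"dy":-0.002,"dz":0.003,"hand":1},{"wx":0,"wy":0,"wz":0,"dx":-0.012,"dy":-0.002,"dz":0,"hand":1},{"wx":0,"wy":0,"wz":0,"dx":-0.012,"dy":0,"dz":0,"hand":1},{"wx":0,"wy":0,"wz":0,"dx":-0.012,"dy":0,"dz":0,"hand":1},{"wx":0,"wy":0,"wz":0,"dx":-0.012,"dy":0,"dz":0,"hand":1}]' && python3 st.py 3 && python3 -m jog '[{"wx":0,"wy":0,"wz":0,"dx":-0.012,"dy":0,"dz":0,"hand":1},{"wx":0,"wy":0,"wz":0,"dx":-0.012,"dy":0,"dz":0,"hand":1},{"wx":0,"wy":0,"wz":0,"dx":-0.012,"dy":0,"dz":0,"hand":1},{"wx":0,"wy":0,"wz":0,"dx":-0.012,"dy":0,"dz":0,"hand":1},{"wx":0,"wy":0,"wz":0,"dx":-0.012,"dy":0,"dz":0,"hand":1}]' && python3 st.py 3
```

```text
clock: 11.17
tool_pos: [0.498, 0.2246, 0.1581]
eef_rot: [1.0, 0.0, 0.001, -0.0]
contact_force: [2.4, 1.4, 3.6]
opening: 0.198
finger_force: 40.0
11.3167 [ 4.97200e-01  2.24600e-01  1.58000e-01  1.77190e+00  1.17900e+00
  3.31470e+00  3.46700e-01 -8.52900e-01 -8.70000e-03  4.00075e+01] [0.5  0.35 0.42] [ 1.     0.001 -0.    -0.   ]
clock: 11.73
tool_pos: [0.4822, 0.2242, 0.1578]
eef_rot: [1.0, 0.0, -0.0, 0.0]
contact_force: [1.6, 0.6, 3.5]
opening: 0.199
finger_force: 40.0
11.8833 [ 4.81600e-01  2.24000e-01  1.57700e-01  1.37400e+00  9.33700e-01
  2.35800e+00  1.17000e-01 -6.67500e-01  6.40000e-03  3.99736e+01] [0.37 0.46 0.22] [ 1.     0.001 -0.001  0.001]
```

```bash
python3 -m jog '[{"wx":0,"wy":0,"wz":0,"dx":-0.012,"dy":0.001,"dz":-0.001,"hand":1},{"wx":0,"wy":0,"wz":0,"dx":-0.012,"dy":0.001,"dz":-0.001,"hand":1},{"wx":0,"wy":0,"wz":0,"dx":-0.012,"dy":0,"dz":0,"hand":1},{"wx":0,"wy":0,"wz":0,"dx":-0.012,"dy":0,"dz":0,"hand":1},{"wx":0,"wy":0,"wz":0,"dx":-0.012,"dy":0,"dz":0,"hand":1}]' && python3 st.py 3 && python3 -m jog '[{"wx":0,"wy":0,"wz":0,"dx":-0.012,"dy":0,"dz":0,"hand":1},{"wx":0,"wy":0,"wz":0,"dx":-0.012,"dy":0,"dz":0,"hand":1},{"wx":0,"wy":0,"wz":0,"dx":-0.012,"dy":0,"dz":0,"hand":1},{"wx":0,"wy":0,"wz":0,"dx":-0.012,"dy":0,"dz":0,"hand":1},{"wx":0,"wy":0,"wz":0,"dx":-0.012,"dy":0,"dz":0,"hand":1}]' && python3 st.py 4; python3 - <<'E'
from h import *
s=r.get_state();T=np.array(s["tool_pos"]);im=save("wrist","w7")
# button & collar detection relative to prediction
g=im[260:310,285:345].astype(int); m=((g.min(2)>110)&(g.max(2)-g.min(2)<40)).astype(np.uint8)
n,l,st,ce=cv2.connectedComponentsWithStats(m)
for k in range(1,n):
    if st[k,4]>100: c=ce[k]+[285,260]; print(st[k,2:],c,at("wrist",c,T[2]-.0931+.149)-T)
E
```

```text
clock: 12.3
tool_pos: [0.4675, 0.2246, 0.1574]
eef_rot: [1.0, 0.0, 0.0, 0.0]
contact_force: [2.6, -0.5, 1.8]
opening: 0.202
finger_force: 40.0
12.45 [ 4.66700e-01  2.24600e-01  1.57300e-01  1.69090e+00 -3.80000e-01
  2.60250e+00 -4.58000e-02 -6.22400e-01 -1.59000e-02  3.99953e+01] [0.39 0.42 0.29] [ 1.     0.001 -0.001  0.   ]
clock: 12.87
tool_pos: [0.4525, 0.2249, 0.1574]
eef_rot: [1.0, 0.0, 0.0, -0.0]
contact_force: [3.0, 0.1, 1.9]
opening: 0.2
finger_force: 40.0
13.0667 [ 4.51800e-01  2.24900e-01  1.57300e-01  1.60050e+00 -3.10100e-01
  1.85690e+00  3.20000e-03 -6.04600e-01  2.00000e-02  3.99959e+01] [0.53 0.24 0.13] [ 1.     0.001 -0.001  0.   ]
[ 24  21 378] [313.61640212 282.7037037 ] [-0.00101533 -0.00068404  0.0559    ]
```

Force is gentle but falling slightly. I lower by ~1.5 mm, firm the grip, and go round the bend.

```bash
python3 -m jog '[{"wx":0,"wy":0,"wz":0,"dx":-0.0126,"dy":-0.0012,"dz":-0.0014,"hand":1},{"wx":0,"wy":0,"wz":0,"dx":-0.0118,"dy":-0.0022,"dz":-0.0014,"hand":1},{"wx":0,"wy":0,"wz":0,"dx":-0.0115,"dy":-0.0034,"dz":-0.0014,"hand":1},{"wx":0,"wy":0,"wz":0,"dx":-0.0108,"dy":-0.0045,"dz":-0.0014,"hand":1},{"wx":0,"wy":0,"wz":0,"dx":-0.0102,"dy":-0.0056,"dz":-0.0014,"hand":1}]' 60 && python3 st.py 4
```

```text
clock: 13.53
tool_pos: [0.4388, 0.2213, 0.1559]
eef_rot: [1.0, 0.001, 0.001, -0.001]
contact_force: [3.5, 0.9, 2.8]
opening: 0.194
finger_force: 60.0
13.7333 [ 4.37900e-01  2.20600e-01  1.55700e-01  1.56840e+00  2.26500e-01
  3.65740e+00  3.02700e-01 -7.79600e-01  2.12000e-02  6.00149e+01] [0.2  0.54 0.37] [ 1.  0. -0.  0.]
```

```bash
python3 -m jog '[{"wx":0,"wy":0,"wz":0,"dx":-0.0097,"dy":-0.007,"dz":-0.0005,"hand":1},{"wx":0,"wy":0,"wz":0,"dx":-0.0087,"dy":-0.008,"dz":-0.0005,"hand":1},{"wx":0,"wy":0,"wz":0,"dx":-0.0078,"dy":-0.0087,"dz":-0.0005,"hand":1},{"wx":0,"wy":0,"wz":0,"dx":-0.0068,"dy":-0.0095,"dz":-0.0005,"hand":1},{"wx":0,"wy":0,"wz":0,"dx":-0.0056,"dy":-0.0102,"dz":-0.0006,"hand":1}]' && python3 st.py 4
```

```text
clock: 14.15
tool_pos: [0.4302, 0.2134, 0.1557]
eef_rot: [1.0, 0.002, 0.002, -0.003]
contact_force: [3.4, 8.1, 3.2]
opening: 0.198
finger_force: 61.4
14.35 [ 0.4301  0.2133  0.1557  3.0069  6.82    3.295   2.3167 -1.0953  0.2255
 61.098 ] [0.67 0.32 0.41] [ 1.     0.002  0.002 -0.003]
```

Blocked nearly head-on (Fy ≈ 7 N). Before going on, check whether the pick has tilted in the grip.

```bash
cat > btn.py <<'E'
from h import *
s=r.get_state();T=np.array(s["tool_pos"]);im=r.snapshot("wrist");cv2.imwrite("pics/tmp.png",im[:,:,::-1])
g=im[170:310,270:360].astype(int); m=((g.min(2)>100)&(g.max(2)-g.min(2)<40)).astype(np.uint8)
n,l,st,ce=cv2.connectedComponentsWithStats(m)
for k in range(1,n):
    if st[k,4]>150: print(st[k,:4]+[270,170,0,0],st[k,4],ce[k]+[270,170],(at("wrist",ce[k]+[270,170],T[2]-.0931+.149)-T).round(4))
for d in r.masks_of("wrist","pick")[:1]: print(d["p"],np.round(d["bbox"]))
for row in range(190,246,6):
    print(row,"".join("#" if v<50 else "+" if v<100 else "-" if v<160 else "." for v in im[row,270:360].mean(1)))
E
python3 btn.py
```

```text
[270 170  22  67] 875 [277.01714286 208.63771429] [0.0302 0.013  0.0559]
[281 170  59  35] 688 [307.18023256 182.65552326] [0.0404 0.0015 0.0559]
[330 210  30  33] 735 [343.9877551  227.40680272] [ 0.0227 -0.0127  0.0559]
[303 273  24  20] 375 [314.23733333 282.64533333] [-0.0014 -0.0013  0.0559]
0.89 [282. 144. 339. 299.]
190 .....-----++-----.--..-++++#############################+..--....-----++++++++++++++++++++
196 .....-----+++++-.----.-##################################+...-++++++++++++++++++++++++++++
202 ......----++++++++---.-++#################################++++++++++++++++++++++++++++++++
208 ......-------++++++++++###############################+####+++++++++++++++++++++++++++++++
214 ......-----++++++++++++####################################+------------++++++++++++++++++
220 ......-----++++++++++-+#####+################################+--.--------------------.....
226 ......................+######################################-............................
232 ......................+######++################################-..........................
238 ----------------------#########################################---------------------------
244 #+++###+##########################################################################+#+++###
```

```bash
python3 - <<'E'
from h import *
for n,r0,r1 in(("w5",180,216),("w7",140,216),("tmp",140,216)):
    im=cv2.imread(f"pics/{n}.png");print(n)
    for row in range(r0,r1,3): print(row,"".join("#" if v<45 else "+" if v<85 else "-" if v<125 else ":" if v<165 else "." for v in im[row,265:365].mean(1)))
E
```

```text
w5
180 ..........................:::::::::::++--++---+-++++++-+++-+-++++-++++++-++++-++-+--+++++-++++++-++-
183 ..........................:::::::::::-+--+++----++--+--+++++----+---+-++--++--++--+++---++-++++++++-
186 ..........................:::::::::::-+-++-+-::::::-++-++++--++-+++++--+++++++++-+++++++++++-+-++---
189 ..........................::::::::::::++---:::::::::::---++++-+--+--+-++++:::::::::::::::+--+-++-+++
192 ..........................::::::::::.....................:::::-++++:::-::::::::::::::::::++++-------
195 ..........................::+:::::..................:::........::::::::::::::::::::::::::---:------:
198 ..........................::::......................::::........:.::::::::::::::::::::::::::::::::::
201 ..........................:.........-#######################+...:....:::::::::::::::::::::::::::::::
204 ........................::...:...:+###########################:.:.....::::::::::::::::::::::::::::::
207 .......................::::...:..-#############################......::.::::::::::::::::::::::::::::
210 ......................::::::...:++++#######
[... 4929 characters left out ...]
#++++##+###+###+############+#+#+:::-+++++++++++-+-+++++-++++++++++--+
200 ...........::::-+-++++:::::++++++##############################::-+-+++++++++++++++++++++++++++++-++
203 ...........::::-+-+--+++--:-++#################################++---+++++---++++-++++++-+-++++-+----
206 ..........::::::::---++-++++############################+#+####+++++++++++++++++++++++++++++++++++++
209 ...........:::::++---+++++++##+++####################+########+#+++++++++++++++++++++++++++++++-+++-
212 ...........-+---++++++++-++++###################################+:::-::::::::++++-+-+-++-+++-+-++-++
215 ...........:::::--+------+-+####################################+:::-::::::::++----+------+-+-------
```

The pick has tilted in the grip: the collar's top edge moved from row 190 to 159 and the nib lags far toward +x. I compute the true tip position and tilt from the nib ball, collar and button pixels.

```bash
cat > pose.py <<'E'
from h import *
from scipy.optimize import least_squares
def pose(info,btn,col,ball,zf=None,comp=.003,top=.149):
    # params: tip pos, tilt rot about x,y ; obs px
    def f(p,o=False):
        a=np.array([np.sin(p[4]),-np.sin(p[3]),0]);a[2]=np.sqrt(1-a@a)
        P=[p[:3]+a*top,p[:3]+a*.066,p[:3]+a*(comp+.004)]
        e=(proj("wrist",P,info)-np.array([btn,col,ball])).ravel()
        if zf is not None: e=np.r_[e,(P[2][2]-.004-zf)*1e3]
        return e
    T=at("wrist",ball,.07,info); s=least_squares(f,[*T,0,0],x_scale=[.01,.01,.01,.1,.1]); return s.x,s.fun
if __name__=="__main__":
    i=r.camera_info("wrist");T=np.array(r.get_state()["tool_pos"]);R=np.array(i["R"]);C=-R.T@i["t"]-T
    def inf(t): d=dict(i); d["t"]=-R@(C+np.array(t)); return d
    for n,t,b,c,bl,zf,cm in(("w5",[.51225,.22363,.20824],(314,281.7),(313,213),(312.5,189),None,0),("w7",[.4518,.2249,.1573],(313.6,282.7),(313.5,190),(313.5,154),.069,.002),("now",T,(314.2,282.6),(308.5,186),(306.5,147),.069,.003)):
        x,e=pose(inf(t),b,c,bl,zf,cm); print(n,x.round(4),(x[:3]-t).round(4),e.round(1))
    im=cv2.imread("pics/w6.png")
    for row in range(140,216,5): print(row,"".join("#" if v<45 else "+" if v<85 else "-" if v<125 else ":" if v<165 else "." for v in im[row,265:365].mean(1)))
E
python3 pose.py
```

```text
w5 [0.5168 0.2241 0.1339 0.0112 0.0341] [ 0.0046  0.0004 -0.0743] [ 0.  -0.  -0.1  0.   0.1 -0. ]
w7 [ 0.4817  0.2248  0.0671  0.006  -0.2133] [ 0.0299 -0.0001 -0.0902] [-0.   0.   0.  -0.1 -0.   0.  -0. ]
now [ 0.4657  0.219   0.0661  0.0453 -0.2573] [ 0.0356  0.0055 -0.0895] [-0.   0.2  0.1 -0.7 -0.1  0.5 -0.1]
140 ...............................................::::::::::::::::::::::::::::::::::::.............::::
145 .............................................:::::::::::::::::::::::::::::::::::::::::::::::::::::::
150 .................................:::::::::::::::::::::::::::::::::::::::::::::::::::::::::::::::::::
155 ............................:...::::::::::::::::::::::::::::::::::::::::::::::::::::::::::::::::::::
160 ........................--+----++++++++++++++++++++++++++++++++----+++++++++++++++++++++++++++++++++
165 ........................++++---+-+-+--+--------------------+::::::::::::::+++++++-+-+++---+-+-++-+--
170 ........................---++------+-+-+---+-----+----+-----++++++++++++-+-++++++++++++++++++++++-++
175 ........................+---+-+++--++---------
[... 194 characters left out ...]
+-----+-+++---+++-+-+------+-++++++++++++++++-+++++++--+++-+++++--+--+
190 ........................-+++-+-+--++---::::::......:::::::-++++++-++++-++-++++++-++++++++++++++++-++
195 ........................-+-++--::::................:.::.....:..:::-+++-+-++++++++++++++++++++++-+-+-
200 ........................:+:...........-##################+--:.......::-+++--+-+-+++-++++-+---+++--++
205 ........................::::.....-############################-.:......:-+-+--+-++++---++++--+----+-
210 ......................:::::::..:+++++###########################+.....:...::+-+++-+-+-+---+--+++--+-
215 ......................::::::...+#++#+######################++++##-...:.:.::+++++++++++++++++++++++++
```

During the drag the pick pivoted by about 0.26 rad, so the nib is really at griddle x −4, y 85, against the inner wall and blocked. I lift off, tilt the hand so the pick is vertical, and measure again.

```bash
python3 -m jog '[{"wx":0,"wy":0,"wz":0,"dx":0,"dy":0.012,"dz":0.012,"hand":1},{"wx":0,"wy":0,"wz":0,"dx":0,"dy":0.012,"dz":0.012,"hand":1},{"wx":0,"wy":0,"wz":0,"dx":0.03,"dy":0.015,"dz":0.04,"hand":1},{"wx":0,"wy":0,"wz":0,"dx":0.045,"dy":0.015,"dz":0.04,"hand":1},{"wx":0,"wy":0,"wz":0,"dx":0.045,"dy":0,"dz":0,"hand":1}]' 60 && python3 -m jog '[{"wx":0,"wy":0.032,"wz":0,"dx":0,"dy":0,"dz":0,"hand":1},{"wx":0,"wy":0.032,"wz":0,"dx":0,"dy":0,"dz":0,"hand":1},{"wx":0,"wy":0.032,"wz":0,"dx":0,"dy":0,"dz":0,"hand":1},{"wx":0,"wy":0.032,"wz":0,"dx":0,"dy":0,"dz":0,"hand":1},{"wx":0,"wy":0,"wz":0,"dx":0,"dy":0,"dz":0,"hand":1}]' && python3 st.py 4 
cat > asc.py <<'E'
from h import *
import sys
im=save("wrist","tmp"); 
for row in range(int(sys.argv[1]),int(sys.argv[2]),4): print(row,"".join("#" if v<45 else "+" if v<85 else "-" if v<125 else ":" if v<165 else "." for v in im[row,265:365].mean(1)))
g=im[255:320,270:360].astype(int); m=((g.min(2)>110)&(g.max(2)-g.min(2)<40)).astype(np.uint8)
n,l,st,ce=cv2.connectedComponentsWithStats(m)
for k in range(1,n):
    if 150<st[k,4]<800: print(st[k,2:],ce[k]+[270,255])
E
python3 asc.py 110 230; python3 - <<'E'
from h import *
r.snapshot("side")
for d in r.masks_of("side","pick")[:1]:
    m=d["region"];p=np.argwhere(m); print(d["p"],d["bbox"])
    for q in range(int(d["bbox"][1]),int(d["bbox"][3])+1,3):
        c=np.where(m[q])[0]; print(q,c.min() if len(c) else None,c.max() if len(c) else None,end="; ")
E
```

```text
clock: 14.87
tool_pos: [0.4567, 0.2225, 0.1813]
eef_rot: [1.0, 0.001, -0.002, 0.001]
contact_force: [0.2, 0.3, -1.2]
opening: 0.198
finger_force: 59.7
clock: 15.28
tool_pos: [0.4586, 0.2206, 0.179]
eef_rot: [0.991, -0.002, -0.131, 0.002]
contact_force: [1.1, -0.6, -1.5]
opening: 0.198
finger_force: 59.7
15.4833 [ 4.57000e-01  2.22000e-01  1.80100e-01  2.76100e-01  2.22500e-01
 -1.48180e+00  3.28000e-02 -2.88400e-01 -1.79000e-02  5.97174e+01] [0.36 0.42 0.37] [ 0.992  0.001 -0.129  0.001]
110 ....................:++-+++-+-+++-++++++++++++++++++-+-+++++++-+++++++++++-+++++++++++++++++++++++++
114 .....................-+++++++++-+--++++--+----+------++-+++++--+++++++++++++++++--+++++++++++-+++-++
118 .....................::-+++++--+++-+---+----------------+++++++-+++++++++++++++++++++++-+-+++++++++-
122 .....................::-+++++++--++++-+++++++++++++++--+++++++--+++++++++++++++++--++-+++--+++++++++
126 .....................::-+++++++++++++-++++-+---+-++++++-++++++-+++-+++++-+++-+++++++++++++++++-++++-
130 .....................::-+++++-++++-+++-++++++++++---::::-+++++++++++++++++-+++
[... 2145 characters left out ...]
:::::::::::+####################################-:::::::::::::::::::::::::::::--::
218 :::::::::::::::::::::::::::::############+#######++####++##########::::::::::::::::::::::::::::-::::
222 ::::::-:::::::::::::::::::::##+#+################################++#:::::::::::+:::::::::::::::::---
226 ::::::::::::::::::::::::::::########################################::::::::::::::::::::::::::::::::
[ 23  21 377] [313.96551724 282.19893899]
0.61 [264.9, 104.1, 275.8, 154.6]
104 None None; 107 263 264; 110 263 264; 113 None None; 116 264 274; 119 264 275; 122 264 276; 125 264 276; 128 265 276; 131 264 277; 134 264 277; 137 267 274; 140 269 273; 143 270 274; 146 270 273; 149 271 273; 152 None None;
```

```bash
python3 - <<'E'
from h import *
from scipy.optimize import least_squares
T=np.array(r.get_state()["tool_pos"])
def P(p):
    a=np.array([np.sin(p[4]),-np.sin(p[3]),0]);a[2]=np.sqrt(1-a@a)
    return [p[:3]+a*h for h in(.149,.066,.004,.045,.06)]
def f(p):
    Q=P(p); w=proj("wrist",Q[:3])-[(314,282.2),(312,192),(311,139)]
    s=proj("side",[Q[2],Q[4]])-[(272,150.5),(270.5,134)]
    return np.r_[w.ravel(),s.ravel()]
q=least_squares(f,[.468,.224,.085,0,0],x_scale=[.01,.01,.01,.1,.1]);print(q.x.round(4),(q.x[:3]-T).round(4),q.fun.round(1))
for tl in(0,.1,.2):
    x=[.468,.2235,.085,0,tl];print(tl,proj("wrist",P(x)[:3]).round(0).tolist(),proj("side",P(x)[:3]).round(0).tolist())
E
```

```text
[ 0.469   0.2249  0.0805  0.0164 -0.0366] [ 0.0114  0.0016 -0.1008] [ 0.1  2.4 -0.4 -6.8 -0.5  4.8  1.8  1.8  0.1  1.8]
0 [[312.0, 285.0], [312.0, 187.0], [312.0, 147.0]] [[267.0, 104.0], [271.0, 132.0], [273.0, 151.0]]
0.1 [[312.0, 256.0], [312.0, 177.0], [312.0, 147.0]] [[273.0, 103.0], [273.0, 132.0], [274.0, 151.0]]
0.2 [[312.0, 222.0], [312.0, 167.0], [312.0, 146.0]] [[280.0, 102.0], [276.0, 132.0], [274.0, 151.0]]
```

Pick now close to vertical, tip about (0.469, 0.225), as predicted. Re-lowering at griddle x ≈ −1 with a lighter press.

```bash
python3 -m jog '[{"wx":0,"wy":0,"wz":0,"dx":0,"dy":-0.002,"dz":-0.01,"hand":1},{"wx":0,"wy":0,"wz":0,"dx":0,"dy":0,"dz":-0.01,"hand":1},{"wx":0,"wy":0,"wz":0,"dx":0,"dy":0,"dz":-0.01,"hand":1},{"wx":0,"wy":0,"wz":0,"dx":0,"dy":0,"dz":-0.01,"hand":1},{"wx":0,"wy":0,"wz":0,"dx":0,"dy":0,"dz":0,"hand":1}]' && python3 st.py 4 &&  python3 -m jog '[{"wx":0,"wy":0,"wz":0,"dx":0,"dy":0,"dz":-0.005,"hand":1},{"wx":0,"wy":0,"wz":0,"dx":0,"dy":0,"dz":-0.005,"hand":1},{"wx":0,"wy":0,"wz":0,"dx":0,"dy":0,"dz":0,"hand":1}]' && python3 st.py 4
```

```text
clock: 16.05
tool_pos: [0.4584, 0.2225, 0.1704]
eef_rot: [0.992, 0.0, -0.128, 0.0]
contact_force: [-1.0, 0.2, -0.5]
opening: 0.201
finger_force: 59.7
16.25 [ 4.58800e-01  2.22700e-01  1.70800e-01 -8.64000e-02  1.67200e-01
 -1.06320e+00  8.00000e-03 -3.16200e-01  7.30000e-03  5.97172e+01] [0.31 0.6  0.38] [ 0.992  0.    -0.128 -0.   ]
clock: 16.5
tool_pos: [0.4587, 0.2227, 0.1683]
eef_rot: [0.992, 0.0, -0.128, 0.0]
contact_force: [0.5, 0.4, -0.8]
opening: 0.195
finger_force: 59.7
16.7 [ 4.58800e-01  2.22800e-01  1.68400e-01  1.70000e-03  3.53200e-01
 -1.58310e+00  2.36000e-02 -3.01500e-01 -1.79000e-02  5.97172e+01] [0.12 0.59 0.58] [ 0.992  0.    -0.128 -0.   ]
```

```bash
python3 -m jog '[{"wx":0,"wy":0,"wz":0,"dx":0,"dy":0,"dz":-0.005,"hand":1},{"wx":0,"wy":0,"wz":0,"dx":0,"dy":0,"dz":-0.005,"hand":1},{"wx":0,"wy":0,"wz":0,"dx":0,"dy":0,"dz":0,"hand":1}]' >/dev/null && python3 st.py 4 && python3 -m jog '[{"wx":0,"wy":0,"wz":0,"dx":0,"dy":0,"dz":-0.004,"hand":1},{"wx":0,"wy":0,"wz":0,"dx":0,"dy":0,"dz":-0.004,"hand":1},{"wx":0,"wy":0,"wz":0,"dx":0,"dy":0,"dz":0,"hand":1}]' >/dev/null && python3 st.py 4
```

```text
17.15 [ 4.58800e-01  2.22700e-01  1.65900e-01  2.43700e-01  9.74000e-02
 -8.43600e-01  2.10000e-02 -2.61300e-01 -2.31000e-02  5.97172e+01] [0.57 0.49 0.53] [ 0.992  0.    -0.128 -0.   ]
17.6 [ 4.58800e-01  2.22800e-01  1.63900e-01 -2.30500e-01  3.81000e-02
 -1.19340e+00 -1.30000e-02 -2.96300e-01  7.70000e-03  5.97172e+01] [0.37 0.3  0.46] [ 0.992  0.    -0.128 -0.   ]
```

```bash
python3 -m jog '[{"wx":0,"wy":0,"wz":0,"dx":0,"dy":0,"dz":-0.004,"hand":1},{"wx":0,"wy":0,"wz":0,"dx":0,"dy":0,"dz":-0.004,"hand":1},{"wx":0,"wy":0,"wz":0,"dx":0,"dy":0,"dz":0,"hand":1}]' >/dev/null && python3 st.py 4 && python3 -m jog '[{"wx":0,"wy":0,"wz":0,"dx":0,"dy":0,"dz":-0.004,"hand":1},{"wx":0,"wy":0,"wz":0,"dx":0,"dy":0,"dz":-0.004,"hand":1},{"wx":0,"wy":0,"wz":0,"dx":0,"dy":0,"dz":0,"hand":1}]' >/dev/null && python3 st.py 4
```

```text
18.05 [ 4.58900e-01  2.22900e-01  1.62200e-01 -1.57000e-01  1.75500e-01
  1.99490e+00  7.40000e-03 -1.29000e-01 -2.80000e-03  5.97169e+01] [0.29 0.13 0.32] [ 0.992  0.    -0.127 -0.   ]
18.5 [ 4.58900e-01  2.22900e-01  1.60100e-01 -7.33000e-02  1.93700e-01
  2.82230e+00  5.54000e-02 -8.60000e-02  2.94000e-02  5.97243e+01] [0.3  0.37 0.44] [ 0.992  0.    -0.128 -0.   ]
```

Contact at TCP z ≈ 0.1634. I ease to ~2 mm compression and finish the left leg, checking tilt.

```bash
python3 -m jog '[{"wx":0,"wy":0,"wz":0,"dx":-0.006,"dy":0,"dz":0.004,"hand":1},{"wx":0,"wy":0,"wz":0,"dx":-0.01,"dy":0,"dz":0,"hand":1},{"wx":0,"wy":0,"wz":0,"dx":-0.01,"dy":0,"dz":0,"hand":1},{"wx":0,"wy":0,"wz":0,"dx":-0.01,"dy":0,"dz":0,"hand":1},{"wx":0,"wy":0,"wz":0,"dx":-0.01,"dy":0,"dz":0,"hand":1}]' 60 && python3 st.py 3; python3 asc.py 110 200
```

```text
clock: 18.92
tool_pos: [0.4479, 0.2228, 0.1611]
eef_rot: [0.992, 0.0, -0.127, -0.0]
contact_force: [2.5, -0.0, 2.0]
opening: 0.198
finger_force: 59.7
19.0667 [ 4.46900e-01  2.22700e-01  1.61100e-01  1.36730e+00 -8.14000e-02
  2.78410e+00 -1.98000e-02 -7.22700e-01 -2.24000e-02  5.97144e+01] [0.64 0.1  0.17] [ 0.992  0.001 -0.128  0.   ]
110 ..................:+-++++++--++-+++--+-+----+-+----+++-+-++++++:::::::::::::::+++++-+-+++-+++--+-+++
114 ..................:+++-++++-++-++-++-++----+------+++-+--++++++:::::::::::::::+++++++++++++++++-++++
118 ..................:-++-+++++---+-+++++++++++-+++++++++++-+++++++++++++++++++++++++++++++++++++-++--+
122 ...................-++++++++-+---+++++++-+++-+-++++++-+--+++++++++++++++++-++++++++-++++++++++++++++
126 ...................-+-+++++--++++-++++++++++-+++++-+-++-++++++++-+++++++++++++++++++++++++++++++++++
130 ...................-+--++++-+++++-++-++-----+-+--+++-+-+++++++++++++++++++++++++-+++++++++++++++++++
134 ...................:++++++++-+++++++---+-++++--++++++++--+++++++++++-+-++-++--+----++--++++++++--+++
138 ....................-++
[... 994 characters left out ...]
::::::::::::::::::::::::::::
178 .....................::::::::..:+############################:.::.:..:::::::::::::::::::::::::::::::
182 ....................::::::.:...+##############################:::.:.:....:::::::::::::::::::::::::::
186 ...............................-##############################-.....:::..:::::::::::::::::::::::::::
190 ..............................+#+++##########################+##:..:.::..-:::::::::::::::-----------
194 ..............................++#############+##################:.:::...-+++++++++++++++++++++++++++
198 ..............................+##+++++####++###++#+####+###+##+++:..::::::::::::::::::::::::::::::::
[ 24  20 373] [313.97319035 282.37533512]
```

Hardly any tilt now. Continue into the bend.

```bash
python3 -m jog '[{"wx":0,"wy":0,"wz":0,"dx":-0.011,"dy":0,"dz":0,"hand":1},{"wx":0,"wy":0,"wz":0,"dx":-0.012,"dy":0,"dz":0,"hand":1},{"wx":0,"wy":0,"wz":0,"dx":-0.012,"dy":0,"dz":0,"hand":1},{"wx":0,"wy":0,"wz":0,"dx":-0.0116,"dy":-0.0007,"dz":0,"hand":1},{"wx":0,"wy":0,"wz":0,"dx":-0.0115,"dy":-0.002,"dz":0,"hand":1}]' && python3 st.py 2 && python3 -m jog '[{"wx":0,"wy":0,"wz":0,"dx":-0.0112,"dy":-0.0032,"dz":-0.0002,"hand":1},{"wx":0,"wy":0,"wz":0,"dx":-0.0108,"dy":-0.0045,"dz":-0.0003,"hand":1},{"wx":0,"wy":0,"wz":0,"dx":-0.0102,"dy":-0.0056,"dz":-0.0004,"hand":1},{"wx":0,"wy":0,"wz":0,"dx":-0.0095,"dy":-0.0068,"dz":-0.0005,"hand":1},{"wx":0,"wy":0,"wz":0,"dx":0,"dy":0,"dz":0,"hand":1}]' && python3 st.py 3; python3 asc.py 126 202
```

```text
clock: 19.53
tool_pos: [0.4326, 0.2223, 0.1611]
eef_rot: [0.992, 0.0, -0.127, -0.0]
contact_force: [3.2, 0.4, 2.2]
opening: 0.199
finger_force: 59.7
19.6333 [ 4.31700e-01  2.22100e-01  1.61100e-01  1.59890e+00  2.53600e-01
  2.03040e+00  5.59000e-02 -6.79500e-01 -2.35000e-02  5.97314e+01] [0.17 0.29 0.16] [ 0.992  0.001 -0.128  0.   ]
clock: 20.05
tool_pos: [0.4214, 0.2168, 0.1607]
eef_rot: [0.992, 0.001, -0.128, 0.0]
contact_force: [1.6, 0.4, 2.2]
opening: 0.196
finger_force: 59.8
20.2 [ 0.4216  0.2167  0.1606  1.9509  0.7832  2.2339  0.2376 -0.5353 -0.0624
 59.7675] [0.41 0.29 0.48] [ 0.992  0.    -0.128  0.   ]
126 ...........-++++++++++++++++---+++-+-+----------+++++++++++++-++++-+++++++++----++----+---+---++----
130 ...........-+--------++++--++-+-+-++-+++++++++-++-++++++++++++-++++-++++++++-----+--+-+++--+-++--++-
134 ...........:::-+----+-++++++++-+--+++-++---+---+-+-+++++++++++-++++-+++++++---+---+---+---+-++++----
138 ............::-+--+-++-+--+-+++++-++++-++++++++++++-+++-++++-++-+-++++++++++--++++-+--+-+---+-+-+-++
142 ............::-+----+--++++++++++-+++++++::::::::+++++
[... 858 characters left out ...]
-:::::::::::::::::::::::::::
178 ..............:::::::::.:..:...:+###########################+.::...:..::::::::::::::::::::::::::::::
182 ..............:-::::::::::.:...+############+#################......::..:...........................
186 :::::::::::::::::::............+##############################-:....:.:.::::::::::::::::::::--------
190 :::::::::::::::::::-..........+#+++#+######+###############+#++#.....::..::::::::::::::::::::::-----
194 ::::::::::::::::::::..........++################################..:.::..:::::::::::::::::::::-------
198 ::::::::::::::::::::::........+##++++###+#++#+###+#+##+#++#++###+..:::::::::::::::::::::::::::---::-
[ 23  20 374] [314.00802139 282.35828877]
```

```bash
python3 -m jog '[{"wx":0,"wy":0,"wz":0,"dx":-0.0087,"dy":-0.0078,"dz":-0.0006,"hand":1},{"wx":0,"wy":0,"wz":0,"dx":-0.0078,"dy":-0.0087,"dz":-0.0006,"hand":1},{"wx":0,"wy":0,"wz":0,"dx":-0.0068,"dy":-0.0095,"dz":-0.0007,"hand":1},{"wx":0,"wy":0,"wz":0,"dx":-0.0056,"dy":-0.0102,"dz":-0.0007,"hand":1},{"wx":0,"wy":0,"wz":0,"dx":-0.0045,"dy":-0.0108,"dz":-0.0007,"hand":1}]' && python3 st.py 3 && python3 -m jog '[{"wx":0,"wy":0,"wz":0,"dx":-0.0032,"dy":-0.0112,"dz":-0.0008,"hand":1},{"wx":0,"wy":0,"wz":0,"dx":-0.002,"dy":-0.0115,"dz":-0.0008,"hand":1},{"wx":0,"wy":0,"wz":0,"dx":-0.0007,"dy":-0.0116,"dz":-0.0008,"hand":1},{"wx":0,"wy":0,"wz":0,"dx":0,"dy":-0.012,"dz":-0.0008,"hand":1},{"wx":0,"wy":0,"wz":0,"dx":0,"dy":0,"dz":0,"hand":1}]' && python3 st.py 4; python3 asc.py 134 186
```

```text
clock: 20.67
tool_pos: [0.414, 0.2056, 0.1599]
eef_rot: [0.992, 0.001, -0.127, -0.0]
contact_force: [1.6, 3.3, 1.5]
opening: 0.198
finger_force: 60.0
20.8167 [ 0.4138  0.2046  0.1598  1.4942  1.2885  2.3164  0.4705 -0.7173 -0.0599
 59.8436] [0.24 0.23 0.19] [ 0.992  0.    -0.128  0.   ]
clock: 21.23
tool_pos: [0.4124, 0.1928, 0.159]
eef_rot: [0.992, 0.0, -0.128, 0.0]
contact_force: [0.9, 1.6, 2.7]
opening: 0.197
finger_force: 59.8
21.4333 [ 4.12400e-01  1.92700e-01  1.58900e-01  2.13000e+00  5.44200e-01
  2.65660e+00  2.68300e-01 -7.25600e-01 -2.08000e-02  5.97766e+01] [0.4  0.42 0.56] [ 0.992  0.    -0.128  0.001]
134 ++++++:::::::::::-+-+++-+++++++++++++++++++--+-+---+-++--+++-+---+++++++++++++-+----++---++-++-+---+
138 --+++++++::-:::::-+++-+++-++-++++++++-++++++++++++++++++-+-++--+++--++--+-++++-+--++++--+++++++++-++
142 .:::-++++--++++:::-+++++-++++-+-++-+++-+---::::::::++++++-+++++++++-+++++++++++++++++++++++++++-+--+
146 ::::::::-+++++++++++-++++-+++++++++++::::::::::--++++-+++++++++++++-+-++++++++-+-+-++-+-+---++++-+++
150 :::::::::::::-++++++++-+++++++++--::::::..::::::::-++
[... 229 characters left out ...]
+-+++----+--+++++++++++--:::
162 ---------::::::::::::::::::::::::::::::::::::::::::::::::--++----------+-+---+-++++:::::::::::::::::
166 ::::::::::::::::::::::::::::-::::..................::......::::--+++++++++:-----::::::::::::::::::::
170 :::::::::::::::::::::::::::::...............:.:....:::.:.:.:...:.:::::::.::::::.....................
174 .......................:.:.......:-++###################+-+:...:....::..............................
178 ::::::::::::::::::::-::.:::....:+############################:.::....:::::::::::::::::::::::::::::::
182 :::::::::::::::::::-::::.:..:..+#######+######################..:...::...:::::::::-:----:---::::--:-
[ 24  20 376] [313.90159574 282.42819149]
```

Round the bend. Now the front leg, with dz following the slope.

```bash
python3 -m jog '[{"wx":0,"wy":0,"wz":0,"dx":0.001,"dy":-0.012,"dz":-0.0008,"hand":1},{"wx":0,"wy":0,"wz":0,"dx":0.001,"dy":-0.012,"dz":-0.0008,"hand":1},{"wx":0,"wy":0,"wz":0,"dx":0,"dy":-0.012,"dz":-0.0008,"hand":1},{"wx":0,"wy":0,"wz":0,"dx":0,"dy":-0.012,"dz":-0.0008,"hand":1},{"wx":0,"wy":0,"wz":0,"dx":0,"dy":-0.012,"dz":-0.0008,"hand":1}]' && python3 st.py 3 && python3 -m jog '[{"wx":0,"wy":0,"wz":0,"dx":0,"dy":-0.012,"dz":-0.0008,"hand":1},{"wx":0,"wy":0,"wz":0,"dx":0,"dy":-0.012,"dz":-0.0008,"hand":1},{"wx":0,"wy":0,"wz":0,"dx":0,"dy":-0.012,"dz":-0.0008,"hand":1},{"wx":0,"wy":0,"wz":0,"dx":0,"dy":-0.012,"dz":-0.0008,"hand":1},{"wx":0,"wy":0,"wz":0,"dx":0,"dy":-0.012,"dz":-0.0008,"hand":1}]' && python3 st.py 3
```

```text
clock: 21.9
tool_pos: [0.413, 0.1789, 0.158]
eef_rot: [0.992, 0.001, -0.128, -0.0]
contact_force: [1.1, 3.5, 3.4]
opening: 0.198
finger_force: 60.1
22.05 [ 0.4129  0.1778  0.158   1.4466  1.2763  2.3691  0.5243 -0.5637 -0.0985
 59.8741] [0.28 0.48 0.3 ] [ 0.992  0.    -0.128  0.001]
clock: 22.47
tool_pos: [0.4131, 0.1637, 0.157]
eef_rot: [0.992, 0.0, -0.128, -0.0]
contact_force: [1.5, 2.8, 2.2]
opening: 0.198
finger_force: 60.1
22.6167 [ 0.413   0.1627  0.157   1.6914  1.7536  2.3027  0.5522 -0.5775 -0.1001
 59.8769] [0.08 0.73 0.07] [ 0.992  0.    -0.128  0.001]
```

```bash
python3 -m jog '[{"wx":0,"wy":0,"wz":0,"dx":0,"dy":-0.012,"dz":-0.0008,"hand":1},{"wx":0,"wy":0,"wz":0,"dx":0,"dy":-0.012,"dz":-0.0008,"hand":1},{"wx":0,"wy":0,"wz":0,"dx":0,"dy":-0.012,"dz":-0.0008,"hand":1},{"wx":0,"wy":0,"wz":0,"dx":0,"dy":-0.012,"dz":-0.0008,"hand":1},{"wx":0,"wy":0,"wz":0,"dx":0,"dy":-0.012,"dz":-0.0008,"hand":1}]' >/dev/null && python3 st.py 3 && python3 -m jog '[{"wx":0,"wy":0,"wz":0,"dx":0,"dy":-0.012,"dz":-0.0008,"hand":1},{"wx":0,"wy":0,"wz":0,"dx":0,"dy":-0.012,"dz":-0.0008,"hand":1},{"wx":0,"wy":0,"wz":0,"dx":0,"dy":-0.012,"dz":-0.0008,"hand":1},{"wx":0,"wy":0,"wz":0,"dx":0,"dy":-0.012,"dz":-0.0008,"hand":1},{"wx":0,"wy":0,"wz":0,"dx":0,"dy":-0.012,"dz":-0.0008,"hand":1}]' > /dev/null && python3 st.py 3;  python3 asc.py 130 190
```

```text
23.1833 [ 0.413   0.1477  0.156   2.1057  1.1065  2.4218  0.5317 -0.6132 -0.0625
 59.8683] [0.34 0.33 0.37] [ 0.992  0.    -0.128  0.001]
23.75 [ 0.413   0.1326  0.155   2.0488  1.1203  2.5387  0.4855 -0.6757 -0.0708
 59.8456] [0.47 0.44 0.28] [ 0.992  0.    -0.128  0.001]
130 :::::::::::::--++++-++++++++++--+--+++++++++-+-+++++-++-++++-+++++++-++-+++-+-++++++-++++++++++-+++-
134 :::::::::::::-+-++-++----+-+-+--++-+--++-+---+-----+++--+++++++--++++-+++++----++--+++-+-++++--++++-
138 :::::::::::::-----+++++++-+++++++++++++++++++++++++++++++++++++-+-++++++-+-+++++-+---+++-++---++--+-
142 ::::::::::::::::::-+--+---++++++++-+++++:::::::::+++++++++-+++++-+++++--+++++++++++-+++++++++++--++-
146 ::::::::::::::::::+++-++++++-+-+--+---::::::::--+++++++++++-+++-++-+-+-+-++---+-+---+-++-+++++----++
150 :::::::::::::::::::+++++++++++++:::::::-..::::::::-+++++++++++++++++++-+++++++--+-++++-+++-+++++++++
154 ::::::::-----------------+++-+++++++++++:.::::::::+---++-+-+++++++++++++++++++++++++++++++++++++++++
158 +++++++++++++++++++++++-----------------:::::::::::++-+-+----++-+-------+---------+--+------::::::::
162 ::::::::::::::::::::::::::::::::::::::::::::::::::::::::---+++-------+--+---++--++++::::::::::::::::
166 ::::::::::::::::::::::::::::::::::.................::.....::::::++--+-+++-::::::::::::::::::::::::::
170 :::::::::::::::::::::::::::::.....:........:.:....:::.....::...:::::::::::.:.::::...................
174 ......................::.........:--+##################+#--:..::....::..............................
178 .....................::..:.....:############################+..:......::............................
182 :::::::::::::::::::::::::::....##############################+.:........:-----:--:----:--------::-::
186 ::::::::::::::::::::.:.........+##############################:....:::...---------::--------:----:-:
[ 24  20 375] [313.93333333 282.42933333]
[ 43  16 234] [321.79059829 303.51282051]
```

Steady at ~3.7 N net, no further tilt. Carry on.

```bash
python3 -m jog '[{"wx":0,"wy":0,"wz":0,"dx":0,"dy":-0.012,"dz":-0.0008,"hand":1},{"wx":0,"wy":0,"wz":0,"dx":0,"dy":-0.012,"dz":-0.0008,"hand":1},{"wx":0,"wy":0,"wz":0,"dx":0,"dy":-0.012,"dz":-0.0008,"hand":1},{"wx":0,"wy":0,"wz":0,"dx":0,"dy":-0.012,"dz":-0.0008,"hand":1},{"wx":0,"wy":0,"wz":0,"dx":0,"dy":-0.012,"dz":-0.0008,"hand":1}]' >/dev/null && python3 st.py 2 && python3 -m jog '[{"wx":0,"wy":0,"wz":0,"dx":0,"dy":-0.012,"dz":-0.0008,"hand":1},{"wx":0,"wy":0,"wz":0,"dx":0,"dy":-0.012,"dz":-0.0008,"hand":1},{"wx":0,"wy":0,"wz":0,"dx":0,"dy":-0.012,"dz":-0.0008,"hand":1},{"wx":0,"wy":0,"wz":0,"dx":0,"dy":-0.012,"dz":-0.0008,"hand":1},{"wx":0,"wy":0,"wz":0,"dx":0,"dy":-0.012,"dz":-0.0008,"hand":1}]' > /dev/null && python3 st.py 2; python3 -m jog '[{"wx":0,"wy":0,"wz":0,"dx":0,"dy":-0.012,"dz":-0.0008,"hand":1},{"wx":0,"wy":0,"wz":0,"dx":0,"dy":-0.012,"dz":-0.0008,"hand":1},{"wx":0,"wy":0,"wz":0,"dx":0,"dy":-0.012,"dz":-0.0008,"hand":1},{"wx":0,"wy":0,"wz":0,"dx":0,"dy":-0.012,"dz":-0.0008,"hand":1},{"wx":0,"wy":0,"wz":0,"dx":0,"dy":-0.012,"dz":-0.0008,"hand":1}]' > /dev/null && python3 st.py 3
```

```text
24.3167 [ 0.413   0.1178  0.154   1.7644  1.4367  3.182   0.6146 -0.6606 -0.1289
 59.9066] [0.6  0.09 0.39] [ 0.992 -0.    -0.128  0.   ]
24.8333 [ 0.413   0.1027  0.153   2.575   2.0395  3.1273  0.6102 -0.7235 -0.1194
 59.8961] [0.45 0.12 0.45] [ 0.992 -0.    -0.128  0.   ]
25.4 [ 0.413   0.0877  0.152   2.2341  1.237   2.9265  0.6107 -0.7687 -0.0761
 59.884 ] [0.38 0.42 0.26] [ 0.992  0.    -0.128  0.001]
```

```bash
python3 asc.py 130 190
```

```text
130 ::::::::::::-+++++++++++++++-+-++-++++++-++-+++-+++++-+++++-+++--+-+-++++---+---+++++--+-+---+----++
134 ::::::::::::-+--++--+-+-+-+-++++-------++-+----+--+-+-+--+----+++-+--++--+++-+--++++-+--++++--++++++
138 ::::::-:--::---------++++++++++++++++-+++--+-++++++---+---+-----++---+-+-+-+-+++-----+-+--------+---
142 :::::::::::::::::++++-+++-+++-+-++---++---::::::::++++++-+-+-++++-+++-+++-+-++++-+-+--++++++-++++---
146 ::::::::::::::::::::--+--+-+--+--++++:::::-::::-++++++--+++----+-----++-+-+++-+-+-+---+++-+-+-+--+--
150 ::::::::::::::::::::++-++++-+++---::::::..::::::::+++++-+++++-----++++-+--+-++++++-+-++-+++-+-+-+-+-
154 ::::::::::::::::::::::::::-::::---------:..:::::::-++++++++++++++++++++++++-++++++++++++++++++++++++
158 +++++++++++++---------------------------:::::::::::-+----------+--+++--+-+-------+-+-++++++++++-::::
162 :::::::::::::::::::::::::::::::::-:::::::::::::::::::::::--+-+++---+-+--++-+++++++:-::::::::::::::::
166 :::::::::::::::::::::::::::::::::..................::.....:::::-++-++++++++++:--::::::::::::::::::::
170 ::::::::::::::::::::::::::::..........:.......:....::...........::::::::............................
174 ......................:::........:++#####################++:..::....::..............................
178 ....................::.:::.....-############################+..:.:....::............................
182 :::::::::::::::::--::::::.:...:##############################+..:....:..:----------------------:----
186 :::::::::::::::::::............+##############################:....::...:-:::::::-:--:::::::::::::-:
[ 24  20 374] [313.92245989 282.46791444]
[ 48  16 428] [314.38785047 302.42990654]
```

```bash
python3 -m jog '[{"wx":0,"wy":0,"wz":0,"dx":0,"dy":-0.012,"dz":-0.0007,"hand":1},{"wx":0,"wy":0,"wz":0,"dx":0,"dy":-0.012,"dz":-0.0007,"hand":1},{"wx":0,"wy":0,"wz":0,"dx":0,"dy":-0.012,"dz":-0.0007,"hand":1},{"wx":0,"wy":0,"wz":0,"dx":0,"dy":-0.012,"dz":-0.0007,"hand":1},{"wx":0,"wy":0,"wz":0,"dx":0,"dy":-0.012,"dz":-0.0007,"hand":1}]' >/dev/null && python3 st.py 2 && python3 -m jog '[{"wx":0,"wy":0,"wz":0,"dx":0,"dy":-0.012,"dz":-0.0007,"hand":1},{"wx":0,"wy":0,"wz":0,"dx":0,"dy":-0.012,"dz":-0.0007,"hand":1},{"wx":0,"wy":0,"wz":0,"dx":0,"dy":-0.012,"dz":-0.0007,"hand":1},{"wx":0,"wy":0,"wz":0,"dx":0,"dy":-0.012,"dz":-0.0007,"hand":1},{"wx":0,"wy":0,"wz":0,"dx":0,"dy":-0.012,"dz":-0.0007,"hand":1}]' > /dev/null && python3 st.py 2; python3 -m jog '[{"wx":0,"wy":0,"wz":0,"dx":0,"dy":-0.012,"dz":-0.0007,"hand":1},{"wx":0,"wy":0,"wz":0,"dx":0,"dy":-0.012,"dz":-0.0007,"hand":1},{"wx":0,"wy":0,"wz":0,"dx":0,"dy":-0.012,"dz":-0.0007,"hand":1},{"wx":0,"wy":0,"wz":0,"dx":0,"dy":-0.012,"dz":-0.0007,"hand":1},{"wx":0,"wy":0,"wz":0,"dx":0,"dy":-0.012,"dz":-0.0007,"hand":1}]' > /dev/null && python3 st.py 3
```

```text
25.9667 [ 0.413   0.0727  0.1511  2.3335  1.4406  2.1125  0.5672 -0.8374 -0.0965
 59.8861] [0.14 0.42 0.25] [ 0.992 -0.    -0.128  0.   ]
26.4833 [ 4.13000e-01  5.76000e-02  1.50200e-01  3.07230e+00  1.11320e+00
  2.35310e+00  4.66200e-01 -9.06700e-01 -8.65000e-02  5.98567e+01] [0.47 0.75 0.32] [ 0.992 -0.    -0.128  0.001]
27.05 [ 4.13000e-01  4.27000e-02  1.49300e-01  2.37580e+00  1.42980e+00
  2.34130e+00  4.63300e-01 -9.50800e-01 -1.02000e-01  5.98434e+01] [0.1  0.69 0.32] [ 0.992  0.    -0.128  0.001]
```

```bash
python3 -m jog '[{"wx":0,"wy":0,"wz":0,"dx":0.002,"dy":-0.01,"dz":-0.0008,"hand":1},{"wx":0,"wy":0,"wz":0,"dx":0.002,"dy":-0.01,"dz":-0.0008,"hand":1},{"wx":0,"wy":0,"wz":0,"dx":0,"dy":-0.012,"dz":-0.0008,"hand":1},{"wx":0,"wy":0,"wz":0,"dx":0,"dy":-0.012,"dz":-0.0008,"hand":1},{"wx":0,"wy":0,"wz":0,"dx":0,"dy":-0.012,"dz":-0.0008,"hand":1}]' && python3 st.py 4; python3 asc.py 130 190; python3 - <<'E'
from h import *
r.snapshot("side")
for d in r.masks_of("side","pick")[:1]:
    m=d["region"]; b=d["bbox"];print(d["p"],np.round(b))
    for q in range(int(b[1]),int(b[3])+3,3):
        c=np.where(m[q])[0]
        if len(c): print(q,c.min(),c.max(),end="; ")
T=np.array(r.get_state()["tool_pos"]);t=T+[.0114,.0016,-.0944]
print("\npred tip,collar side",proj("side",[t,t+[0,0,.063]]).round(1),"wrist",proj("wrist",[t+[0,0,.006],t+[0,0,.066]]).round(1),"spout lip top side",proj("side",[[.417,.0132,.064],[.433,.0132,.064],[.417,.0132,.056],[.433,.0132,.056]]).round(1).tolist())
E
```

```text
clock: 27.47
tool_pos: [0.4138, 0.0297, 0.1484]
eef_rot: [0.992, 0.001, -0.128, -0.0]
contact_force: [1.6, 3.1, 2.5]
opening: 0.199
finger_force: 60.1
27.6667 [ 4.13800e-01  2.87000e-02  1.48300e-01  1.84480e+00  8.90300e-01
  2.18980e+00  3.79800e-01 -7.18900e-01 -6.37000e-02  5.98184e+01] [0.52 0.68 0.39] [ 0.992  0.    -0.128  0.001]
130 :::::::::::-+-+++--+--+--++--+-+---------+++--++-+++++++++++++++++++-:::::::..:::::::::::::::-:-::::
134 :::::::::::---+--+--------------+-------++-+----++-+-++--------------:::::::..............::::--::::
138 ::::::::::::--------++++++-++++--+--++++-++-+-+-+----------++-+----+.......................:::::::::
142 :::::::::::::::::::--------+--------+-+:::::::::::+-++---+--++-+--++.........................:::::-:
146 ::::::::::::::::::::-------------+--::-:::-:::::--+--------++-----+-................................
150 ::::::::::::::::::::-+--+-+--++++:::::::...:::::::-+-+----+-------+-................................
154 :::::::::::::---------------------++++++:.::::::::+-++-+-++++++++++-................................
158 +++++++++++++++-------
[... 567 characters left out ...]
.......:............................
182 ...................::.:........###############################..........:...........................
186 ::::+:::::::::::::-:...........+##############################-..........:::::::::::::::::::::::::::
[ 24  20 378] [313.84391534 282.44444444]
[ 47  16 446] [313.68834081 302.35874439]
0.74 [266. 180. 282. 228.]
179 266 268; 182 265 268; 185 266 268; 194 268 277; 197 267 279; 200 268 280; 203 268 281; 206 267 282; 209 268 280; 212 271 278; 215 273 278; 218 274 277; 221 275 277; 
pred tip,collar side [[277.  223.7]
 [274.  206. ]] wrist [[310.3 147.9]
 [309.7 186.9]] spout lip top side [[274.8, 227.9], [281.9, 226.0], [275.2, 230.1], [282.2, 228.2]]
```

Nib is ≈ 18 mm short of the lip, i.e. at y ≈ −104. I draw 1.5 mm more, hold, then lift off and carry to the holder.

```bash
python3 -m jog '[{"wx":0,"wy":0,"wz":0,"dx":0,"dy":-0.006,"dz":-0.0004,"hand":1},{"wx":0,"wy":0,"wz":0,"dx":0,"dy":0,"dz":0,"hand":1},{"wx":0,"wy":0,"wz":0,"dx":0,"dy":0,"dz":0,"hand":1}]' && python3 st.py 2; python3 -m jog '[{"wx":0,"wy":0,"wz":0,"dx":0,"dy":0,"dz":0.012,"hand":1},{"wx":0,"wy":0,"wz":0,"dx":0,"dy":0,"dz":0.02,"hand":1},{"wx":0,"wy":0,"wz":0,"dx":0,"dy":0,"dz":0.08,"hand":1},{"wx":0,"wy":0,"wz":0,"dx":0,"dy":0,"dz":0.08,"hand":1},{"wx":0,"wy":0,"wz":0,"dx":0,"dy":0,"dz":0.06,"hand":1}]'; python3 -m jog '[{"wx":0,"wy":0,"wz":0,"dx":0,"dy":-0.12,"dz":0,"hand":1},{"wx":0,"wy":0,"wz":0,"dx":0,"dy":-0.12,"dz":0,"hand":1},{"wx":0,"wy":0,"wz":0,"dx":0,"dy":-0.12,"dz":0,"hand":1},{"wx":0,"wy":0,"wz":0,"dx":0,"dy":-0.12,"dz":0,"hand":1},{"wx":0,"wy":0,"wz":0,"dx":0,"dy":-0.12,"dz":0,"hand":1}]'; python3 -m jog '[{"wx":0,"wy":0,"wz":0,"dx":0,"dy":-0.12,"dz":0,"hand":1},{"wx":0,"wy":0,"wz":0,"dx":0,"dy":-0.12,"dz":0,"hand":1},{"wx":0,"wy":0,"wz":0,"dx":0,"dy":-0.056,"dz":0,"hand":1},{"wx":0,"wy":0,"wz":0,"dx":0,"dy":0,"dz":0,"hand":1},{"wx":0,"wy":0,"wz":0,"dx":0,"dy":0,"dz":0,"hand":1}]'; python3 st.py 2; python3 asc.py 90 230;  python3 - <<'E'
from h import *
r.snapshot("side")
for q in("pick","holder"):
  for d in r.masks_of("side",q)[:1]:
    m=d["region"]; b=d["bbox"];print(q,d["p"],np.round(b))
    for k in range(int(b[1]),int(b[3])+3,3):
        c=np.where(m[k])[0]
        if len(c): print(k,c.min(),c.max(),end="; ")
T=np.array(r.get_state()["tool_pos"]);t=T+[.0114,.0016,-.0944]
print(t,"\npred tip,collar,top side",proj("side",[t,t+[0,0,.063],t+[0,0,.147]]).round(1),"wrist",proj("wrist",[t+[0,0,.004],t+[0,0,.066],t+[0,0,.149],[.4276,-.1945,.075]]).round(1))
E
```

```text
clock: 28.07
tool_pos: [0.414, 0.0283, 0.1483]
eef_rot: [0.992, 0.0, -0.128, -0.0]
contact_force: [2.3, 1.2, 2.5]
opening: 0.198
finger_force: 59.8
28.1667 [ 4.14000e-01  2.83000e-02  1.48300e-01  1.25780e+00  7.21100e-01
  2.83870e+00  4.04700e-01 -6.35500e-01 -7.26000e-02  5.98119e+01] [0.15 0.67 0.37] [ 0.992  0.001 -0.128 -0.   ]
clock: 28.58
tool_pos: [0.4125, 0.0276, 0.2124]
eef_rot: [0.992, 0.0, -0.129, 0.001]
contact_force: [0.1, 0.4, -0.9]
opening: 0.196
finger_force: 59.7
clock: 29.0
tool_pos: [0.412, -0.1233, 0.2114]
eef_rot: [0.992, 0.0, -0.129, 0.0]
contact_force: [1.5, 1.0, -1.4]
opening: 0.2
finger_force: 59.7
clock: 29.42
tool_pos: [0.4131, -0.1951, 0.2111]
eef_rot: [0.992, -0.0, -0.129, -0.001]
contact_force: [1.0, 1.3, -0.8]
opening: 0.195
finger_force: 59.7
29.5167 [ 4.13700e-01 -1.93700e-01  2.11200e-01 -3.74200e-01  7.49400e-01
 -1.89220e+00  6.50000e-02 -2.66800e-01 -3.64000e-02  5.97177e+01] [0.4  0.39 0.22] [ 0.992  0.002 -0.128 -0.001]
90 .....................................:-------:------:---------------------------------------::::::::
94 ..................
[... 3546 characters left out ...]

[ 24  21 380] [313.77894737 282.25      ]
pick 0.5 [293. 257. 307. 304.]
256 294 295; 259 293 296; 262 293 295; 265 293 296; 268 293 298; 271 293 304; 274 293 303; 277 292 302; 280 292 302; 283 293 305; 286 295 308; 289 298 306; 292 299 305; 295 300 305; holder 0.74 [286. 292. 334. 350.]
292 309 320; 295 292 321; 298 290 321; 301 290 324; 304 291 326; 307 287 326; 310 286 327; 313 286 327; 316 287 328; 319 287 328; 322 288 329; 325 288 329; 328 288 330; 331 289 331; 334 289 331; 337 290 331; 340 290 319; 343 290 305; [ 0.42557408 -0.19282353  0.11696175] 
pred tip,collar,top side [[303.7 296.2]
 [301.7 279. ]
 [298.7 252.2]] wrist [[310.6 146.9]
 [309.9 186.9]
 [308.1 286.5]
 [312.9 124. ]]
```

```bash
python3 - <<'E'
from h import *
i=dict(np.load("w2.npz")); i["k1"]=float(i["k1"])
c=[np.array(p)/6+[275,80] for p in((140,55),(510,118),(435,483),(85,425))]
for z in(.006,.075):
    P=np.array([at("x",p,z,i) for p in c]);print(z,P[:,:2].round(4).tolist(),np.linalg.norm(np.roll(P,-1,0)-P,axis=1).round(4),P.mean(0).round(4))
r.snapshot("wrist")
for d in r.masks_of("wrist","holder")[:2]:
    print(d["p"],np.round(d["bbox"])); m=d["region"]
    k=np.array(cv2.boxPoints(cv2.minAreaRect(np.argwhere(m)[:,::-1].astype(np.float32))));print(k.round(0).tolist())
ctr=[.4276,-.1945]
def sq(h,z,yaw=-.16): 
    R=np.array([[np.cos(yaw),-np.sin(yaw)],[np.sin(yaw),np.cos(yaw)]]); return [[*(np.array(ctr)+R@np.array(v)*h),z] for v in((1,1),(1,-1),(-1,-1),(-1,1))]
print("pred foot",proj("wrist",sq(.042,.006)).round(0).tolist(),"block top",proj("wrist",sq(.03,.075)).round(0).tolist())
im=r.snapshot("wrist")
for row in range(60,165,4): print(row,"".join("0123456789"[min(9,int(v/25.6))] for v in im[row,265:375].mean(1)))
E
```

```text
0.006 [[0.4726, -0.1618], [0.4603, -0.2426], [0.3793, -0.229], [0.3918, -0.1493]] [0.0817 0.0821 0.0807 0.0818] [ 0.426  -0.1957  0.006 ]
0.075 [[0.4715, -0.1648], [0.461, -0.2339], [0.3917, -0.2223], [0.4023, -0.1541]] [0.0699 0.0702 0.069  0.07  ] [ 0.4316 -0.1938  0.075 ]
0.73 [267.  56. 360. 159.]
[[263.0, 149.0], [277.0, 54.0], [360.0, 66.0], [347.0, 161.0]]
0.24 [  2.   0. 107. 147.]
[[-0.0, 0.0], [108.0, 0.0], [108.0, 146.0], [0.0, 146.0]]
pred foot [[277.0, 53.0], [361.0, 67.0], [344.0, 145.0], [268.0, 133.0]] block top [[282.0, 84.0], [353.0, 96.0], [339.0, 160.0], [274.0, 150.0]]
60 98999999998788888888888888888888888888877776666556677888888995555555555555555555555555555555555555798888888965
64 88888999998788888888888888888888888888877777777448888888888844444444444444455555555555555555555557988888888975
68 88988999987788888888888877775444444444444444444444444444444444444444444444444444444444444444445555579999999755
72 99999999987888888888854444444444444444444444444444444444444444444444444444444444444444444444445555555555555555
76 88889999977888888887444444444444444444444444
[... 1891 characters left out ...]
8888888888
144 99899899888888888888888888888888888888888888888888888888888888888888888878887888888888888888888888888888888888
148 99999999988888888888888888888888888888888778776567888888888888888888888888887888888888888888888888888888888888
152 89888998888888888888888888888888888888888666566555688888888888888888788888888888888898888888888888988888888888
156 99999999999999999999999998899999999988888665556555788888888888888888888887788888999999999999999999999999999999
160 55555555555555555555444444433333333333335555555655545555555555555555556666555555555555555555555555555555555555
164 55555555555555555555444444433333345556666666666666565665555355555555555555555555555555555555555555555555555555
```

The bore mouth shows at about (310.5, 124), matching the holder centre near (0.4276, −0.193). Nudge +2 mm in x and insert in stages.

```bash
python3 -m jog '[{"wx":0,"wy":0,"wz":0,"dx":0.008,"dy":0,"dz":-0.04,"hand":1},{"wx":0,"wy":0,"wz":0,"dx":0,"dy":0,"dz":-0.04,"hand":1},{"wx":0,"wy":0,"wz":0,"dx":0,"dy":0,"dz":-0.04,"hand":1},{"wx":0,"wy":0,"wz":0,"dx":0,"dy":0,"dz":-0.04,"hand":1},{"wx":0,"wy":0,"wz":0,"dx":0,"dy":0,"dz":0,"hand":1}]' && python3 st.py 3; python3 - <<'E'
from h import *
im=r.snapshot("wrist")
for row in range(100,200,4): print(row,"".join("0123456789"[min(9,int(v/25.6))] for v in im[row,265:365].mean(1)))
T=np.array(r.get_state()["tool_pos"]);t=T+[.0114,.0016,-.0944];print(t,proj("wrist",[t+[0,0,.004],t+[0,0,.066],[.4276,-.193,.075]]).round(1))
E
```

```text
clock: 30.28
tool_pos: [0.4144, -0.1952, 0.169]
eef_rot: [0.992, 0.001, -0.13, -0.001]
contact_force: [0.2, 0.8, -1.2]
opening: 0.199
finger_force: 59.7
30.4333 [ 4.15500e-01 -1.95600e-01  1.70600e-01 -4.46100e-01 -1.54300e-01
 -1.27480e+00  1.19000e-02 -2.71700e-01  4.90000e-03  5.97168e+01] [0.21 0.25 0.4 ] [ 0.992  0.    -0.128 -0.   ]
100 9987788888864444444444444444444444444444444444444444444444444444444444444444444444444444444444455555
104 8887888888888888885444444444444444444444444444444444444444444444444444444444444444444444444444555555
108 8977888888888888885444444444444444444444444444444444444444444444444444444444444444444444444445555555
112 8877888888888888885444444444444444444444444444444444444444444444444444477777777444444444444455555555
116 8778888888888888885444444444444444444444444444444444444444444444444444444444444444444444444555555555
120 8778888888888888885444444444444444444444444444444444444444444444444444444444444444444444445555555555
124 8778888888888888888544444444444444444444444444444444444444444444444444444444444444444444455555555555
128 77888888888888888885
[... 1249 characters left out ...]
5555555455555556666666673111111111111111111111111036666666666587888884554555555555555554555
180 5555555555455555544455666666666311111111111111111111111111111366666666665878845555555555555555555555
184 5555555555555555544566699999999411111111111111111111111111111066666666666455555555555555555555555555
188 5555544555555554444599999999999211111111111111111111111111111136666666666555555555555555555555555555
192 4444545555445544444499999999992221111111111111111111111111111111666666666555555555555555555555555555
196 5454455444445444444459999999992111111111111111111111111111111111766666645555555555555555555555555555
[ 0.4276244  -0.1942495   0.07698674] [[310.5 146.9]
 [309.8 186.9]
 [308.9 143.9]]
```

The ball's top edge is at row 147 (centre ≈ 151) against the bore centre at row ≈ 144: tip ~4 mm too far toward −x. Correct, then insert.

```bash
python3 -m jog '[{"wx":0,"wy":0,"wz":0,"dx":0.016,"dy":0,"dz":0,"hand":1},{"wx":0,"wy":0,"wz":0,"dx":0,"dy":0,"dz":-0.03,"hand":1},{"wx":0,"wy":0,"wz":0,"dx":0,"dy":0,"dz":-0.03,"hand":1},{"wx":0,"wy":0,"wz":0,"dx":0,"dy":0,"dz":-0.03,"hand":1},{"wx":0,"wy":0,"wz":0,"dx":0,"dy":0,"dz":0,"hand":1}]' && python3 st.py 3;  python3 - <<'E'
from h import *
im=r.snapshot("wrist")
for row in range(120,200,4): print(row,"".join("0123456789"[min(9,int(v/25.6))] for v in im[row,265:365].mean(1)))
E
```

```text
clock: 30.9
tool_pos: [0.4189, -0.1954, 0.1473]
eef_rot: [0.992, 0.001, -0.129, -0.0]
contact_force: [0.5, -0.4, -1.0]
opening: 0.199
finger_force: 59.7
31.05 [ 4.19500e-01 -1.95600e-01  1.48300e-01 -8.58000e-02  4.51000e-02
 -9.87300e-01  1.87000e-02 -2.59900e-01  1.79000e-02  5.97169e+01] [0.24 0.17 0.05] [ 0.992  0.    -0.128 -0.   ]
120 7788888854444444444444444444444444444444444444444444444444444444444444444444444444444444444444455555
124 7888888644444444444444444444444444444444444444444444444444444444444444444444444444444444444444555555
128 7888888544444444444444444444444444444444444444444444444444444444444444444444444444444444444444455555
132 7888888544444444444444444444444444444444444444444444444444444444444444444444444444444444444444555555
136 8888888744444444444444444444444444444444444444444444444444444444444444444444444444444444444445555555
140 8888888854444444444444444444444444444444444444444444444444444444444444444444444444444444444455555555
144 8888888854444444444444444444444444444444444444444444444444444444444444444444444444444444444555555555
148 8888888854444444444444
[... 638 characters left out ...]
6698888888886666666666666666666666666554444444444888788898888888888888
176 8988888888888888888887556666666663111111111111111111111111136666666666577788877777778888888888888888
180 9988888888788888888755666666666411111111111111111111111111111366666666655877778777888888888888888888
184 9888887888888887888666999999999311111111111111111111111111111066666666666688888877888888888888888888
188 8888888878878888888699999999999211111111111111111111111111111146666666666787777777777777777777777787
192 5555666667778888888799999999992221111111111111111111111111111111666666666787877844555555555555555555
196 4545555445454444444459999999992111111111111111111111111111111111666666678787778555555555555555555555
```

```bash
python3 -m jog '[{"wx":0,"wy":0,"wz":0,"dx":0,"dy":0,"dz":-0.02,"hand":1},{"wx":0,"wy":0,"wz":0,"dx":0,"dy":0,"dz":-0.02,"hand":1},{"wx":0,"wy":0,"wz":0,"dx":0,"dy":0,"dz":-0.02,"hand":1},{"wx":0,"wy":0,"wz":0,"dx":0,"dy":0,"dz":0,"hand":1}]' && python3 st.py 3 && python3 -m jog '[{"wx":0,"wy":0,"wz":0,"dx":0,"dy":0,"dz":-0.02,"hand":1},{"wx":0,"wy":0,"wz":0,"dx":0,"dy":0,"dz":-0.02,"hand":1},{"wx":0,"wy":0,"wz":0,"dx":0,"dy":0,"dz":0,"hand":1}]' && python3 st.py 3
```

```text
clock: 31.43
tool_pos: [0.4194, -0.1955, 0.1328]
eef_rot: [0.992, 0.001, -0.128, -0.0]
contact_force: [0.4, -0.1, -1.2]
opening: 0.201
finger_force: 59.7
31.5833 [ 4.19800e-01 -1.95700e-01  1.33500e-01  1.43400e-01 -2.15900e-01
 -1.52470e+00  5.91000e-02 -3.02800e-01 -1.56000e-02  5.97168e+01] [0.43 0.56 0.18] [ 0.992  0.    -0.128 -0.   ]
clock: 31.83
tool_pos: [0.4195, -0.1956, 0.123]
eef_rot: [0.992, 0.0, -0.128, -0.0]
contact_force: [-0.3, -0.6, -1.0]
opening: 0.196
finger_force: 59.7
31.9833 [ 4.19800e-01 -1.95700e-01  1.23500e-01  1.24000e-01  2.53800e-01
 -7.87700e-01  3.05000e-02 -3.01600e-01 -4.20000e-03  5.97168e+01] [0.59 0.13 0.31] [ 0.992  0.    -0.128 -0.   ]
```

```bash
python3 -m jog '[{"wx":0,"wy":0,"wz":0,"dx":0,"dy":0,"dz":-0.014,"hand":1},{"wx":0,"wy":0,"wz":0,"dx":0,"dy":0,"dz":-0.014,"hand":1},{"wx":0,"wy":0,"wz":0,"dx":0,"dy":0,"dz":-0.012,"hand":1},{"wx":0,"wy":0,"wz":0,"dx":0,"dy":0,"dz":0,"hand":1}]' >/dev/null&& python3 st.py 3 && python3 -m jog '[{"wx":0,"wy":0,"wz":0,"dx":0,"dy":0,"dz":-0.005,"hand":1},{"wx":0,"wy":0,"wz":0,"dx":0,"dy":0,"dz":-0.005,"hand":1},{"wx":0,"wy":0,"wz":0,"dx":0,"dy":0,"dz":0,"hand":1}]' >/dev/null&& python3 st.py 3
```

```text
32.4667 [ 4.19900e-01 -1.95700e-01  1.13600e-01  1.71300e-01 -3.94000e-02
 -1.99840e+00  3.22000e-02 -3.43300e-01  7.60000e-03  5.97168e+01] [0.52 0.38 0.27] [ 0.992  0.    -0.128 -0.   ]
32.8667 [ 4.20000e-01 -1.95700e-01  1.11300e-01 -1.90000e-02  1.83100e-01
 -6.26000e-01  1.53000e-02 -2.64200e-01  1.00000e-03  5.97168e+01] [0.2  0.14 0.34] [ 0.992  0.    -0.128 -0.   ]
```

```bash
python3 -m jog '[{"wx":0,"wy":0,"wz":0,"dx":0,"dy":0,"dz":-0.006,"hand":1},{"wx":0,"wy":0,"wz":0,"dx":0,"dy":0,"dz":0,"hand":1}]' >/dev/null&& python3 st.py 3 && python3 -m jog '[{"wx":0,"wy":0,"wz":0,"dx":0,"dy":0,"dz":-0.005,"hand":1},{"wx":0,"wy":0,"wz":0,"dx":0,"dy":0,"dz":0,"hand":1}]' >/dev/null&& python3 st.py 3
```

```text
33.1833 [ 4.20200e-01 -1.95800e-01  1.10000e-01 -2.32500e-01 -8.35000e-02
  1.52670e+00  3.91000e-02 -1.08700e-01 -3.50000e-03  5.97109e+01] [0.52 0.35 0.65] [ 0.992  0.    -0.128  0.   ]
33.5 [ 4.20100e-01 -1.95800e-01  1.09800e-01 -1.22070e+00  1.20550e+00
  1.31571e+01  2.43900e-01  6.01100e-01 -4.64000e-02  5.97104e+01] [0.07 0.6  0.2 ] [ 0.992  0.    -0.128  0.   ]
```

Collar seated (TCP z 0.110, as predicted). Relieve, release, and back out along the hand's axis.

```bash
python3 -m jog '[{"wx":0,"wy":0,"wz":0,"dx":0,"dy":0,"dz":0.005,"hand":1},{"wx":0,"wy":0,"wz":0,"dx":0,"dy":0,"dz":0,"hand":0.7},{"wx":0,"wy":0,"wz":0,"dx":0,"dy":0,"dz":0,"hand":0.5},{"wx":0,"wy":0,"wz":0,"dx":0,"dy":0,"dz":0,"hand":0},{"wx":0,"wy":0,"wz":0,"dx":0,"dy":0,"dz":0,"hand":0}]' && python3 -m jog '[{"wx":0,"wy":0,"wz":0,"dx":0,"dy":0,"dz":0,"hand":0},{"wx":0,"wy":0,"wz":0,"dx":0,"dy":0,"dz":0,"hand":0},{"wx":0,"wy":0,"wz":0,"dx":0,"dy":0,"dz":0,"hand":0},{"wx":0,"wy":0,"wz":0,"dx":0,"dy":0,"dz":0,"hand":0},{"wx":0,"wy":0,"wz":0,"dx":0,"dy":0,"dz":0,"hand":0}]' && python3 -m jog '[{"wx":0,"wy":0,"wz":0,"dx":0,"dy":0,"dz":0,"hand":0},{"wx":0,"wy":0,"wz":0,"dx":0,"dy":0,"dz":0,"hand":0},{"wx":0,"wy":0,"wz":0,"dx":0.01,"dy":0,"dz":0.04,"hand":0},{"wx":0,"wy":0,"wz":0,"dx":0.02,"dy":0,"dz":0.08,"hand":0},{"wx":0,"wy":0,"wz":0,"dx":0.03,"dy":0,"dz":0.12,"hand":0}]' && python3 -m jog '[{"wx":0,"wy":0,"wz":0,"dx":0.03,"dy":0,"dz":0.12,"hand":0},{"wx":0,"wy":0,"wz":0,"dx":0.03,"dy":0,"dz":0.12,"hand":0},{"wx":0,"wy":-0.03,"wz":0,"dx":-0.05,"dy":0,"dz":0.12,"hand":0},{"wx":0,"wy":-0.03,"wz":0,"dx":-0.06,"dy":0,"dz":0,"hand":0},{"wx":0,"wy":-0.03,"wz":0,"dx":-0.06,"dy":0,"dz":0,"hand":0}]'
python3 -m jog '[{"wx":0,"wy":-0.03,"wz":0,"dx":0,"dy":0,"dz":0,"hand":0},{"wx":0,"wy":0,"wz":0,"dx":0,"dy":0,"dz":0,"hand":0},{"wx":0,"wy":0,"wz":0,"dx":0,"dy":0,"dz":0,"hand":0}]'
python3 - <<'E'
from h import *
im=r.snapshot("wrist")
for q in("pick","holder"):
  for d in r.masks_of("wrist",q)[:1]: print(q,d["p"],np.round(d["bbox"]))
i=r.camera_info("wrist");g=[.4276,-.193]
print("pred top,collar,tilt.05 top",proj("wrist",[[*g,.164],[*g,.081],[g[0]+.0075,g[1],.164]]).round(1))
c=proj("wrist",[[*g,.12]])[0].astype(int)
for row in range(max(c[1]-50,0),c[1]+45,3): print(row,"".join("0123456789"[min(9,int(v/25.6))] for v in im[row,c[0]-45:c[0]+45].mean(1)))
print(c-45)
t=r.snapshot("top")
for q in("pick","drip_cup","pepper","dredger"): print(q,[(np.round(d["bbox"]),round(d["p"],2)) for d in r.search_frame("top",q)[:1]])
E
```

```text
clock: 33.92
tool_pos: [0.4199, -0.1957, 0.1096]
eef_rot: [0.992, 0.0, -0.128, -0.0]
contact_force: [0.6, 0.3, -0.5]
opening: 0.478
finger_force: 0.0
clock: 34.33
tool_pos: [0.42, -0.1958, 0.1098]
eef_rot: [0.992, 0.0, -0.128, -0.0]
contact_force: [-0.9, 0.5, -0.3]
opening: 0.854
finger_force: 0.0
clock: 34.75
tool_pos: [0.4328, -0.1953, 0.1691]
eef_rot: [0.991, 0.0, -0.13, -0.001]
contact_force: [0.9, -0.3, 0.5]
opening: 1.0
finger_force: 0.0
clock: 35.17
tool_pos: [0.4089, -0.196, 0.2614]
eef_rot: [0.999, 0.001, -0.034, 0.001]
contact_force: [-0.3, 0.1, -0.0]
opening: 0.998
finger_force: 0.0
clock: 35.42
tool_pos: [0.4071, -0.196, 0.2603]
eef_rot: [1.0, -0.0, -0.008, 0.0]
contact_force: [-0.9, 0.6, -0.3]
opening: 1.0
finger_force: 0.0
pick 0.65 [297. 125. 331. 170.]
holder 0.74 [273.  96. 354. 176.]
pred top,collar,tilt.05 top [[309.4 162.1]
 [310.3 145.7]
 [309.4 152.8]]
102 888888898888888997888888888888888888888888888888888888887776665555588888985555555555555555
105 888888888888888987888888888888885444444444444444444444444448778788788888844444445444555555
108 8888888888888899778
[... 2333 characters left out ...]
888888888888888888
183 889988899888999999899999888988888888888888888888888888888888888888889888888888888888888888
186 555555555655644443444344344433344433434343333544445554444454454554555444444444455445554444
189 555555544444433333333333333333333333333333333555555555555555555555555555555555555555555555
192 333333333333333333333333333333333333333333332555555555555555555555555555555555555555555555
195 333333333333333333333333333333333333333333333555555555555555555555555555555555555555555555
[264 107]
pick [(array([389., 144., 418., 177.]), 0.53)]
drip_cup [(array([335., 241., 366., 268.]), 0.92)]
pepper [(array([425., 197., 456., 216.]), 0.66)]
dredger [(array([388., 143., 418., 176.]), 0.61)]
```

Pick upright in its holder (button and collar line up within ~0.02 rad), hand clear, cup and shakers unmoved. Handing in.

```bash
python3 -c "
from plant import r
print(r.finish_job())"
```

```text
the job is handed in; nothing more can be done
None
```

The job is handed in at about 36 s, result unknown: the nib was drawn along the whole gutter, and the pick is back upright in its holder and released, with the cup and shakers unmoved; but the pick tilted on the left leg and jammed against the inner wall, so I lifted it briefly near griddle x −4 mm, straightened it and carried on.

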